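# Change over the sieve tower

## Robot

A 6-joint arm with a two-finger parallel gripper is mounted at the origin on a cart in front of the work surface, level with it; the furniture and walls round the work are solid. World frame = base frame: x ahead of the robot, y to its left, z up, the work surface at z = 0. Lengths are in m, angles in degrees, forces in N, time in s.
With the tool pointing down it reaches from about 0.275 to 0.825 m from the base axis. Payload 4.9 kg.
Tool frame: the origin (TCP) lies midway between the tips of the shut fingers; the grasp point (between the pads) lies 19 mm behind it; z points along the fingers, y is the direction in which the jaws open and shut (so a half turn about z gives the same grasp; the last joint's range is limited). The gripper opens to 85 mm and grips with 20 to 120 N. Pads are 22 mm wide; open, the fingers measure 114 mm over their backs; the gripper's body (76 mm by 85 mm) begins 54 mm behind the grasp point. The pads swing forward as they close: fully open they stand 13 mm farther back than shut.
Start: joints at [61.467, 18.69, -11.035, 60.275, 0, 82.311], TCP at [0.196, 0.514, 0.231] pointing down, gripper open.
Joint ranges: [-152.03, 152.03], [-55.5, 102.48], [-74.3, 77.21], [-110.64, 120.58], [-84.22, 78.4], [-180, 180]. Speed limits (degrees/s): [147.25, 147.25, 180, 180, 180, 180].

## Interface

Orientations are given as a 3x3 rotation matrix whose columns are the frame's x, y, z axes.
In Python, from bench import get_state, cams, workorder gives the robot as it stands. The module is installed in compiled form; this text tells all that it offers.
- The arm moves only by the shell command python3 -m handwheel 'ROWS' [OPENING]. ROWS is JSON, one flat list of numbers, 4 for each row, row after row: the shift along the tool's x, y, z in mm, then the turn about the tool's z in rad. In form: [x, y, z, yaw, x, y, z, yaw, ...]. A call has 1 to 12 rows; each row is the pose to reach, as a shift and turn from the pose commanded when the call began, along the tool's axes at that moment; what a row does not reach only later rows make up. A row lasts 1/8 s, in which the tool goes at most 62.5 mm and 10.7 degrees, less where a joint would pass 70% of its speed; a pose out of reach is approached as far as the arm can. A call with a gripper value outside its range is refused whole. OPENING is the opening in per cent of the stroke, from 0 (shut) to 100 (fully open), set as the call begins (- or left out, the last holds). The fingers move at their own pace and stop on an object; the grip force is fixed at half the most. Time passes only in rows, so rows that repeat a pose let the fingers close. It gives the time, the measured TCP pose, the force and the opening at its end, in the units of the state.
- get_state(): the state, without advancing time (a new reading comes with each control period).
- cams.get_image(name): name is "scene" or "top"; returns (picture, depth): 384x512x3 uint8, red, green, blue; 384x512 float32, m along the optical axis (not along the pixel's ray), 0 where there is no reading.
- cams.camera_params(name): a dict with "K" (3x3 intrinsics, pixels), "dist" ([k1, k2, p1, p2, k3] as OpenCV has them; the pictures are not rectified), "world_to_cam" (4x4, takes a point from world to camera coordinates). Camera axes: x right, y down, z forward; pixel columns grow to the right and rows downward; lengths in m; the calibration is good to about 2 mm. A picture is of the moment at which its call begins. camera_params takes no time and is no camera call.
- workorder.hand_in(): hands the job in, once; it reports no verdict.
The state is a dict: "time": time; "joint_pos": joint angles; "qvel": joint speeds; "tau": joint torques, N m; "eef_pos": TCP position; "ee_rot": TCP orientation; "ft_force": force on the tool from outside, world axes, zero at the start; "wrist_torque": the same for the moment, N m; "grip_width": finger opening in m.
Only numpy, scipy, OpenCV 4.12 (cv2) and the standard library are available. Lean on these libraries where they do the work, as an engineer would, in place of code of your own. Each camera call takes 0.05 s, during which the arm holds its last target.

## Task

Change the sieve tower on the sorting station over for the next batch: turn the knob to free the carriage and draw the tower out from under the feeder to the loading end, take the used sieve out of the middle of the stack and stand it upright in the wash tray, and nest every fresh sieve that stands on the bench into the catch pot in its place, in any order. Put the guard sieve back above them with the feed funnel in it, everything upright and fully home, then push the carriage fully back under the feeder and turn the knob fully back to lock it. Leave the tools and other things on the bench where they are.

Things in the scene. Friction and masses are not known exactly. Their poses are not given: they have to be found in the camera images.
- pot_seat (a point): Centre of the inner floor of the catch pot, a tapered steel pot fixed on the carriage, axis upright: 54 mm above the bench, mouth 30 mm higher (inside as the sieves' cups). The first sieve stands on this floor; each further part stands 30 mm higher, on the floor of the one below, with 1.6 mm of play round it. The point's y axis points along the rail to the loading end.
- carriage (a joint): Carriage on its rail, m: 0 = home, pot under the feeder (spout 254 mm above the bench; hopper 80 mm wide, to 352 mm); 0.17 = drawn out to the stop at the loading end, tower free from above. Positive = along the station's +y. About 3 N moves it, more if fast; it stays where left and is pushed and pulled by its knob.
- lock_knob (a joint): Lock knob, rad: 0 = locked, wing in line with the rail; 1.5 = free, at its stop, wing square across it. Grows anticlockwise from above. At home, up to about 1, its tongue stands behind a fixed post and holds the carriage: turn to at least 1.4 to draw it. It can be locked only with the carriage home. Stiff (0.06 Nm), stays where left.
- knob_grip (a point): Grip point on the lock knob's axis, 74 mm above the bench: black wing knob on the carriage, 130 mm from the pot axis towards the loading end (and 24 mm off the rail's centre line). Wing 46 mm long (the point's y axis), 13 mm thick (x axis), from 56 to 86 mm above the bench; grip it across the thickness from above.
- station: Fixed sorting station: base plate 468 by 116 mm, 12 mm thick, the rail along its y axis; at its -y end a column (axis at y = -0.237) carries the feeder hopper. Origin: underside, on the rail's centre line; pot axis at y = -0.14 when home, +0.03 when drawn out. The carriage deck is 40 mm above the bench, 66 mm wide.
- used_sieve: Used sieve, at the start nested in the catch pot, mid-stack under the guard sieve; steel, round, 60 mm high, 0.14 kg: tapered skirt (39 mm across at the foot, 53 at 30 mm up), perforated floor 30 mm up, over it an open cup (inside 42 mm across at the floor, 56 at the mouth) with a lip 66 mm across, 52 to 60 mm up, to grip from above. Origin: centre of its foot, z up its axis.
- guard_sieve: Guard sieve (large holes), at the start nested in the used sieve, the funnel in it; steel, round, 60 mm high, 0.14 kg: tapered skirt (39 mm across at the foot, 53 at 30 mm up), perforated floor 30 mm up, over it an open cup (inside 42 mm across at the floor, 56 at the mouth) with a lip 66 mm across, 52 to 60 mm up, to grip from above. Origin: centre of its foot, z up its axis.
- feed_funnel: Feed funnel on top of the tower, at the start nested in the guard sieve and able to ride in it when that is lifted: aluminium, the sieves' tapered skirt, 52 mm high, a lip 63 mm across from 47 to 52 mm up; 0.10 kg. Origin: centre of its foot, z up its axis.
- fresh_sieve_1: Fresh sieve alone on the bench (up to three; may be absent); steel, round, 60 mm high, 0.14 kg: tapered skirt (39 mm across at the foot, 53 at 30 mm up), perforated floor 30 mm up, over it an open cup (inside 42 mm across at the floor, 56 at the mouth) with a lip 66 mm across, 52 to 60 mm up, to grip from above. Origin: centre of its foot, z up its axis.
- fresh_sieve_2: Fresh sieve alone on the bench (up to three; may be absent); steel, round, 60 mm high, 0.14 kg: tapered skirt (39 mm across at the foot, 53 at 30 mm up), perforated floor 30 mm up, over it an open cup (inside 42 mm across at the floor, 56 at the mouth) with a lip 66 mm across, 52 to 60 mm up, to grip from above. Origin: centre of its foot, z up its axis.
- fresh_sieve_3: Fresh sieve alone on the bench (up to three; may be absent); steel, round, 60 mm high, 0.14 kg: tapered skirt (39 mm across at the foot, 53 at 30 mm up), perforated floor 30 mm up, over it an open cup (inside 42 mm across at the floor, 56 at the mouth) with a lip 66 mm across, 52 to 60 mm up, to grip from above. Origin: centre of its foot, z up its axis.
- wash_tray: Shallow grey tray lying loose on the bench, 100 mm (x) by 160 mm (y), 20 mm high, walls and floor 4 mm thick, small grips at its ends. Origin: centre of its underside.
- cutters: Bystander, to be left alone: side cutters with red handles, 132 mm long, 11 mm high, lying on the bench. Origin at its underside.
- driver: Bystander, to be left alone: screwdriver with an orange handle, 164 mm long, 21 mm high, lying on the bench. Origin at its underside.
- screw_dish: Bystander, to be left alone: steel dish of screws, 68 mm wide, 18 mm high, lying on the bench. Origin at its underside.
- half_shell: Bystander, to be left alone: green half housing, 74 mm long, 13 mm high, lying on the bench. Origin at its underside.

How it is judged (in metres and radians):
On the way, in this order (a step that is already met when the one before it is completed fails the run):
1. the carriage is drawn out to the loading end (value of joint carriage above 0.16 m), for 0.2 s.
2. the used sieve is out of the tower (horizontal distance between used_sieve and pot_seat above 0.08 m), for 0.2 s.
3. the tower is rebuilt at the loading end: every fresh sieve, the guard sieve and the funnel nested fully home (horizontal distance between each of fresh_sieve_1, fresh_sieve_2, fresh_sieve_3, guard_sieve, feed_funnel and pot_seat below 0.012 m and angle between each of fresh_sieve_1, fresh_sieve_2, fresh_sieve_3, guard_sieve, feed_funnel's own z axis and vertical below 0.06 rad and (z of fresh_sieve_1 in the frame of pot_seat between -0.003 and 0.003 m or z of fresh_sieve_1 in the frame of pot_seat between 0.027 and 0.033 m or z of fresh_sieve_1 in the frame of pot_seat between 0.057 and 0.063 m) and z of guard_sieve in the frame of fresh_sieve_1 above 0.02 m and (z of fresh_sieve_2 in the frame of pot_seat between -0.003 and 0.003 m or z of fresh_sieve_2 in the frame of pot_seat between 0.027 and 0.033 m or z of fresh_sieve_2 in the frame of pot_seat between 0.057 and 0.063 m) and z of guard_sieve in the frame of fresh_sieve_2 above 0.02 m and (z of fresh_sieve_3 in the frame of pot_seat between -0.003 and 0.003 m or z of fresh_sieve_3 in the frame of pot_seat between 0.027 and 0.033 m or z of fresh_sieve_3 in the frame of pot_seat between 0.057 and 0.063 m) and z of guard_sieve in the frame of fresh_sieve_3 above 0.02 m and (z of guard_sieve in the frame of pot_seat between 0.027 and 0.033 m or z of guard_sieve in the frame of pot_seat between 0.057 and 0.063 m or z of guard_sieve in the frame of pot_seat between 0.087 and 0.093 m) and (z of feed_funnel in the frame of pot_seat between 0.057 and 0.063 m or z of feed_funnel in the frame of pot_seat between 0.087 and 0.093 m or z of feed_funnel in the frame of pot_seat between 0.117 and 0.123 m) and z of feed_funnel in the frame of guard_sieve between 0.027 and 0.033 m and value of joint carriage above 0.14 m), for 0.3 s.
4. the carriage is fully back under the feeder (value of joint carriage below 0.005 m), for 0.2 s.
At the end, for the whole second after the job is handed in: Used sieve upright in the tray; each fresh sieve, then guard sieve, then funnel in it nested on the pot: within 12 mm of its axis, 0.06 rad, 3 mm of the seated height (a multiple of 30 mm above the pot floor); carriage below 5 mm, knob below 0.25 rad, all at rest (horizontal distance between each of fresh_sieve_1, fresh_sieve_2, fresh_sieve_3, guard_sieve, feed_funnel and pot_seat below 0.012 m and angle between each of fresh_sieve_1, fresh_sieve_2, fresh_sieve_3, guard_sieve, feed_funnel's own z axis and vertical below 0.06 rad and (z of fresh_sieve_1 in the frame of pot_seat between -0.003 and 0.003 m or z of fresh_sieve_1 in the frame of pot_seat between 0.027 and 0.033 m or z of fresh_sieve_1 in the frame of pot_seat between 0.057 and 0.063 m) and z of guard_sieve in the frame of fresh_sieve_1 above 0.02 m and (z of fresh_sieve_2 in the frame of pot_seat between -0.003 and 0.003 m or z of fresh_sieve_2 in the frame of pot_seat between 0.027 and 0.033 m or z of fresh_sieve_2 in the frame of pot_seat between 0.057 and 0.063 m) and z of guard_sieve in the frame of fresh_sieve_2 above 0.02 m and (z of fresh_sieve_3 in the frame of pot_seat between -0.003 and 0.003 m or z of fresh_sieve_3 in the frame of pot_seat between 0.027 and 0.033 m or z of fresh_sieve_3 in the frame of pot_seat between 0.057 and 0.063 m) and z of guard_sieve in the frame of fresh_sieve_3 above 0.02 m and (z of guard_sieve in the frame of pot_seat between 0.027 and 0.033 m or z of guard_sieve in the frame of pot_seat between 0.057 and 0.063 m or z of guard_sieve in the frame of pot_seat between 0.087 and 0.093 m) and (z of feed_funnel in the frame of pot_seat between 0.057 and 0.063 m or z of feed_funnel in the frame of pot_seat between 0.087 and 0.093 m or z of feed_funnel in the frame of pot_seat between 0.117 and 0.123 m) and z of feed_funnel in the frame of guard_sieve between 0.027 and 0.033 m and angle between used_sieve's own z axis and vertical below 0.08 rad and z of used_sieve in the frame of wash_tray between 0.001 and 0.008 m and x of used_sieve in the frame of wash_tray between -0.038 and 0.038 m and y of used_sieve in the frame of wash_tray between -0.065 and 0.065 m and linear speed of each of used_sieve, guard_sieve, feed_funnel, fresh_sieve_1, fresh_sieve_2, fresh_sieve_3 below 0.02 m/s and value of joint carriage below 0.005 m and value of joint lock_knob below 0.25 rad); the robot touches nothing.
It fails at once if one of the tools and other things lying on the bench is moved more than 40 mm (distance of any of cutters, driver, screw_dish, half_shell from where it was at the start of the episode above 0.04 m).
Of fresh_sieve_1, fresh_sieve_2, fresh_sieve_3 only 1 to 3 are there at a start; the rules pass over those that are not, and their reading is None.
At some moment in a run one of fresh_sieve_1, fresh_sieve_2, fresh_sieve_3, wash_tray may be knocked a few centimetres aside while the robot is not near it.
Once in a run the grip may slacken for a moment while it holds something.
It also fails if it takes over 210 s, if anything falls off the work surface, if the arm or the gripper's body presses on something with over 40 N, if the wrist force passes 120 N, or if a joint passes its speed limit or range.

## Working session

There is one attempt and no reset: what is moved stays moved. The work goes in short steps, Python scripts to look and compute and a shell command to move; the robot and the scene stay as the last step left them, time stands still between calls to the robot, and variables do not carry over. Pictures are saved under pics/ and viewed, and the job is handed in when it is done.

```bash
mkdir -p pics; ls; cat > h.py <<'E'
import numpy as np, cv2
from bench import get_state, cams, workorder
def grab(n,save=None):
    im,d=cams.get_image(n); p=cams.camera_params(n)
    if save: cv2.imwrite('pics/'+save,im[:,:,::-1])
    return im,d,p
def ray(p,uv):
    K=np.array(p['K'],float);D=np.array(p['dist'],float)
    u=cv2.undistortPoints(np.array(uv,float).reshape(-1,1,2),K,D).reshape(-1,2)
    T=np.linalg.inv(np.array(p['world_to_cam'],float))
    d=np.c_[u,np.ones(len(u))]@T[:3,:3].T
    return T[:3,3],d
def onplane(p,uv,z):
    o,d=ray(p,uv); s=(z-o[2])/d[:,2]
    return o+d*s[:,None]
def cloud(p,d):
    h,w=d.shape
    v,u=np.mgrid[0:h,0:w]
    uv=np.c_[u.ravel(),v.ravel()]
    o,r=ray(p,uv)
    return (o+r*d.ravel()[:,None]).reshape(h,w,3)
def proj(p,X):
    T=np.array(p['world_to_cam'],float)
    r,_=cv2.Rodrigues(T[:3,:3])
    return cv2.projectPoints(np.array(X,float).reshape(-1,1,3),r,T[:3,3],np.array(p['K'],float),np.array(p['dist'],float))[0].reshape(-1,2)
E
python3 - <<'E'
from h import *
np.set_printoptions(precision=4,suppress=True)
s=get_state()
for k in s: print(k,np.array(s[k]))
for n in('scene','top'):
    im,d,p=grab(n,n+'0.png'); print(n,p, (d==0).mean())
E
```

```text
pics
time 0.0
joint_pos [ 61.4654  18.7321 -11.0935  60.2771  -0.0003  82.3119]
qvel [-0.0306  0.0016 -0.0596 -0.0739 -0.0528 -0.0081]
tau [  0.0021 -44.3405  26.2438   0.0155   0.0001   0.    ]
eef_pos [0.1954 0.5135 0.2305]
ee_rot [[-0.9345  0.3559 -0.0009]
 [ 0.3559  0.9345 -0.0016]
 [ 0.0002 -0.0018 -1.    ]]
ft_force [-0.6125  0.4134 -0.0938]
wrist_torque [-0.0248  0.0107  0.0335]
grip_width 0.0852467273482777
scene {'K': array([[438.6547,   0.    , 252.0964],
       [  0.    , 438.6547, 194.0474],
       [  0.    ,   0.    ,   1.    ]]), 'dist': array([0.0559, 0.    , 0.    , 0.    , 0.    ]), 'world_to_cam': array([[ 0.5046, -0.8633, -0.0085, -0.1996],
       [-0.6038, -0.3459, -0.7182,  0.4186],
       [ 0.617 ,  0.3675, -0.6958,  0.8673],
       [ 0.    ,  0.    ,  0.    ,  1.    ]])} 0.003957112630208333
top {'K': array([[369.0228,   0.    , 262.2768],
       [  0.    , 369.0228, 192.995 ],
       [  0.    ,   0.    ,   1.    ]]), 'dist': array([-0.0906,  0.    ,  0.    ,  0.    ,  0.    ]), 'world_to_cam': array([[-0.0294, -0.9996, -0.0029,  0.0958],
       [-0.9957,  0.0295, -0.0876,  0.5339],
       [ 0.0876,  0.0003, -0.9962,  1.0102],
       [ 0.    ,  0.    ,  0.    ,  1.    ]])} 0.00396728515625
```

View pics/scene0.png

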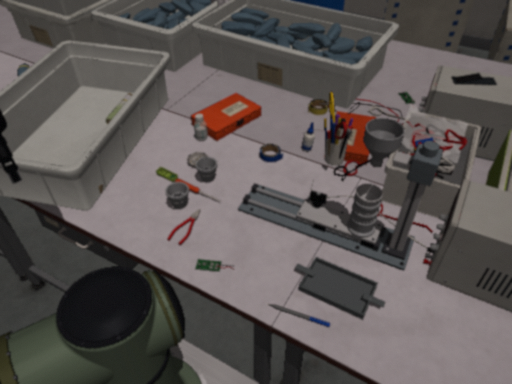

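View pics/top0.png

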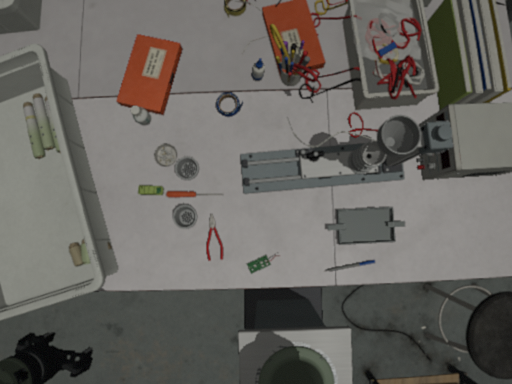

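Both views show the station in the middle: column on the right (top ~(430,135)), loading end on the left, and the tray at top (365,225). There are round objects at top (187,167), (184,215) and (165,154). I'll zoom in and use depth.

```bash
python3 - <<'E'
from h import *
a=cv2.imread('pics/top0.png')[130:280,120:420]; cv2.imwrite('pics/t0z.png',cv2.resize(a,(800,400),interpolation=cv2.INTER_CUBIC))
a=cv2.imread('pics/scene0.png')[90:320,140:450]; cv2.imwrite('pics/s0z.png',cv2.resize(a,(800,594),interpolation=cv2.INTER_CUBIC))
E
```

```text
(no output)
```

View pics/t0z.png

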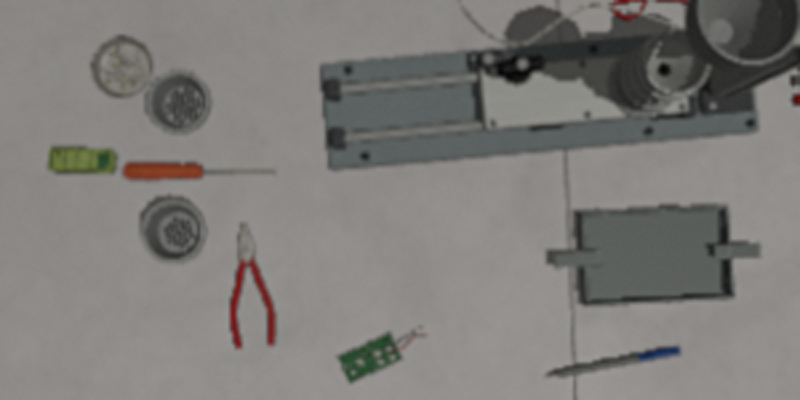

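View pics/s0z.png

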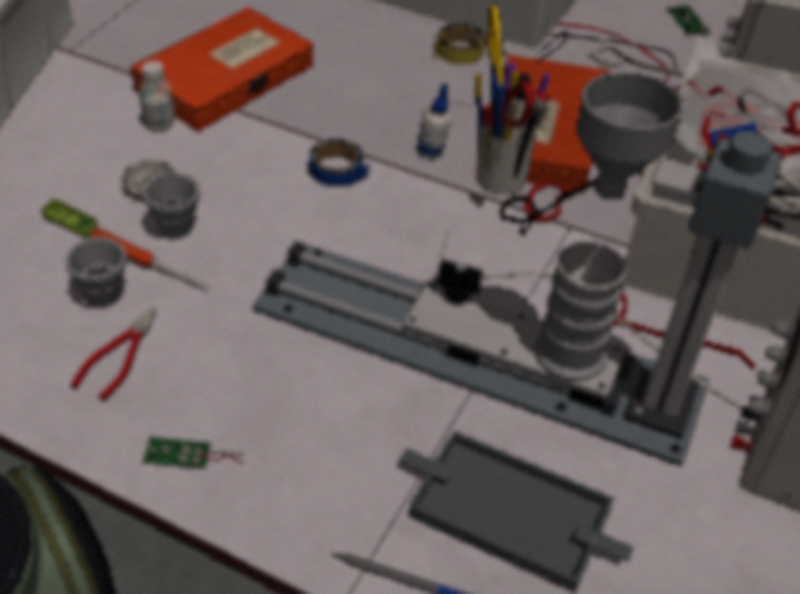

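Two fresh sieves at top zoom (178,101) and (173,228), with the screw dish at (122,66). The tower has pot, used, guard and funnel. Next I measure positions.

```bash
python3 - <<'E'
from h import *
np.set_printoptions(precision=4,suppress=True)
C={}
for n in('top','scene'):
    im,d,p=grab(n); c=cloud(p,d); C[n]=(im,d,p,c); np.savez(n+'0.npz',im=im,d=d,c=c)
im,d,p,c=C['top']
z=c[...,2].copy(); z[d==0]=-1
# height map picture
h=np.clip(z*1000,0,250).astype(np.uint8); cv2.imwrite('pics/h0.png',cv2.resize(cv2.applyColorMap(h,cv2.COLORMAP_JET)[100:280,120:460],(800,424),interpolation=cv2.INTER_NEAREST))
print('bench z',np.median(z[200:280,120:200]), np.median(C['scene'][3][250:280,150:200,2]))
for n in C:
    c=C[n][3]; z=c[...,2]
    # sieves: points 55-65mm
    m=((z>0.045)&(z<0.07)&(c[...,1]>0.2)&(c[...,0]<0.75)&(c[...,0]>.2)).astype(np.uint8)
    k,l,st,ce=cv2.connectedComponentsWithStats(m)
    for i in range(1,k):
        if st[i,4]>40: q=c[l==i]; print(n,st[i],q.mean(0),q.min(0),q.max(0))
# base plate corners top view at z=.012
from_ = lambda x,y:(120+x*300/800+0., 130+y*150/400)
print(onplane(p,[from_(320,65),from_(330,168),from_(757,130)],.012))
pt=onplane(p,[from_(576,211),from_(727,206),from_(733,296),from_(583,304)],.020); print(pt,pt.mean(0))
E
```

```text
bench z -0.00026772938117525236 0.00019483171559586676
top [ 68 122  45 154 577] [0.5251 0.5542 0.0577] [0.3216 0.4981 0.045 ] [0.7497 0.6216 0.0698]
top [175 157  24  24 216] [0.6099 0.2886 0.0565] [0.5751 0.2531 0.045 ] [0.6389 0.3172 0.0642]
top [173 204  24  25 217] [0.4766 0.2958 0.0571] [0.4447 0.2597 0.0453] [0.5098 0.324  0.0644]
top [ 68 239  22  27 381] [0.3843 0.5864 0.0633] [0.3495 0.5565 0.0455] [0.4214 0.6187 0.0694]
scene [  4  79  65  64 559] [0.5553 0.9437 0.0574] [0.3952 0.8938 0.0451] [0.7498 1.0021 0.07  ]
scene [   0  108  150   93 1060] [0.409  0.5796 0.0573] [0.2529 0.4966 0.045 ] [0.7496 0.742  0.0699]
scene [196 157  22  18 218] [0.6105 0.2827 0.0553] [0.5752 0.2482 0.045 ] [0.6414 0.3135 0.0632]
scene [165 182  25  20 256] [0.4765 0.2905 0.0555] [0.4403 0.2552 0.0451] [0.5078 0.3254 0.0658]
[[ 0.6504  0.1405  0.012 ]
 [ 0.5391  0.1325  0.012 ]
 [ 0.5666 -0.3287  0.012 ]]
[[ 0.4852 -0.1257  0.02  ]
 [ 0.4854 -0.2877  0.02  ]
 [ 0.3902 -0.289   0.02  ]
 [ 0.3877 -0.1288  0.02  ]] [ 0.4371 -0.2078  0.02  ]
```

View pics/h0.png

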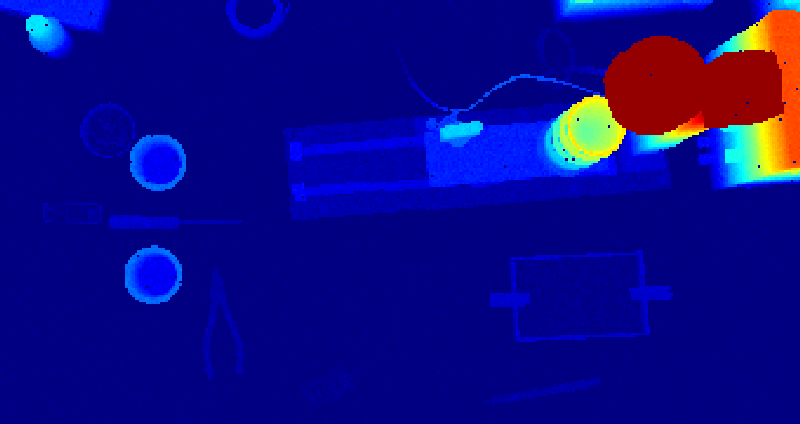

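```bash
cat >> h.py <<'E'
def ringfit(p,c,center,z,R,tol=0.007):
    """rim points near height z: circle fit of ring points; returns xy,r,n"""
    m=(np.abs(c[...,2]-z)<tol)&(np.hypot(c[...,0]-center[0],c[...,1]-center[1])<R)
    m=cv2.morphologyEx(m.astype(np.uint8),cv2.MORPH_CLOSE,np.ones((9,9)))
    cs,_=cv2.findContours(m,cv2.RETR_EXTERNAL,cv2.CHAIN_APPROX_NONE)
    k=max(cs,key=cv2.contourArea).reshape(-1,2)
    q=onplane(p,k,z)
    A=np.c_[2*q[:,:2],np.ones(len(q))]; s=np.linalg.lstsq(A,(q[:,:2]**2).sum(1),rcond=None)[0]
    return s[:2],np.sqrt(s[2]+s[0]**2+s[1]**2),len(q)
def medz(c,xy,R):
    m=np.hypot(c[...,0]-xy[0],c[...,1]-xy[1])<R
    return np.percentile(c[m][:,2],[50,90,97])
E
python3 - <<'E'
from h import *
np.set_printoptions(precision=4,suppress=True)
C={n:(cams.camera_params(n),np.load(n+'0.npz')) for n in('top','scene')}
for n,(p,f) in C.items():
    c=f['c']
    for ce in((.609,.286),(.477,.293)):
        m=(np.hypot(c[...,0]-ce[0],c[...,1]-ce[1])<.04); zz=c[m][:,2]; zt=np.median(zz[(zz>.053)&(zz<.07)])
        print(n,'sieve',zt,ringfit(p,c,ce,zt,.045))
    # tower top
    m=(c[...,2]>.13)&(c[...,2]<.22)&(np.hypot(c[...,0]-.6,c[...,1]+.2)<.08)
    q=c[m]; print(n,'tower',q.mean(0),np.percentile(q[:,2],[50,90,99]))
    # knob
    m=(c[...,2]>.078)&(c[...,2]<.1)&(np.hypot(c[...,0]-.63,c[...,1]+.06)<.06)
    q=c[m]; print('knob',len(q),q.mean(0),q.min(0),q.max(0)); w,v=np.linalg.eigh(np.cov(q[:,:2].T)); print(v[:,1],np.sqrt(w))
    # deck
    m=(np.abs(c[...,2]-.04)<.004)&(c[...,1]<.0)&(c[...,1]>-.3)&(c[...,0]<.7)&(c[...,0]>.52)
    q=c[m]; r=cv2.minAreaRect((q[:,:2]*1000).astype(np.float32)); print('deck',r,np.median(q[:,2]))
    m=(np.abs(c[...,2]-.012)<.004)&(c[...,1]<.2)&(c[...,1]>-.4)&(c[...,0]<.7)&(c[...,0]>.515)
    q=c[m]; r=cv2.minAreaRect((q[:,:2]*1000).astype(np.float32)); print('base',r)
E
```

```text
top sieve 0.05910079404157337 (array([0.6075, 0.2853]), np.float64(0.032331497840004164), 66)
top sieve 0.05914266484788355 (array([0.4768, 0.2923]), np.float64(0.032195445130382874), 67)
top tower [ 0.6148 -0.2013  0.1487] [0.1434 0.1657 0.2108]
knob 85 [ 0.6307 -0.0657  0.0841] [ 0.622  -0.0883  0.0784] [ 0.6394 -0.0425  0.0881]
[-0.1575  0.9875] [0.0038 0.0133]
deck ((627.1010131835938, -162.8461456298828), (99.59944152832031, 269.9881591796875), 3.6905128955841064) 0.03921057304829856
base ((625.6099853515625, -91.3748779296875), (152.6055908203125, 588.6476440429688), 2.345654249191284)
scene sieve 0.0587753281992362 (array([0.6077, 0.2806]), np.float64(0.03396246336456187), 55)
scene sieve 0.05877154300969556 (array([0.4743, 0.2883]), np.float64(0.03433134292102779), 61)
scene tower [ 0.6153 -0.1982  0.1501] [0.1483 0.1651 0.1681]
knob 87 [ 0.6293 -0.0685  0.0844] [ 0.6212 -0.0903  0.078 ] [ 0.642  -0.0465  0.0908]
[-0.1459  0.9893] [0.0037 0.0129]
deck ((617.5520629882812, -162.05938720703125), (98.48779296875, 265.962158203125), 10.919862747192383) 0.0402220725312849
base ((609.407958984375, -98.5029296875), (134.33718872070312, 599.9390869140625), 1.3909283876419067)
```

```bash
cat >> h.py <<'E'
def to(x,y,z,th=None):
    s=get_state(); R=np.array(s['ee_rot']).reshape(3,3); P=np.array(s['eef_pos'])
    d=R.T@(np.array([x,y,z])-P)*1000
    a=np.degrees(np.arctan2(R[1,1],R[0,1])); yaw=0
    if th is not None:
        t=(th-a+90)%180-90; yaw=-np.radians(t)
    print('from',P.round(4),'jaw',a.round(1),'q6',round(float(s['joint_pos'][5]),1),'-> rows',d.round(1),'yaw',round(float(yaw),3),'t',s['time'],'w',round(s['grip_width'],4))
E
python3 - <<'E'
from h import *
np.set_printoptions(precision=4,suppress=True)
p=cams.camera_params('top');f=np.load('top0.npz');c=f['c']
# base near edge: per column, first row where z>0.006 coming from below
z=c[...,2]; P=[]
for u in range(255,395,3):
    for v in range(215,170,-1):
        if z[v,u]>.006: P.append(onplane(p,[(u,v+.5)],.012)[0]);break
P=np.array(P); k=np.polyfit(P[:,1],P[:,0],1); r=P[:,0]-np.polyval(k,P[:,1]); g=abs(r)<.003; k=np.polyfit(P[g,1],P[g,0],1); print('near edge slope',k,g.sum(),P[[0,-1]])
# loading end
P=[]
for v in range(158,190,2):
    for u in range(225,260):
        if z[v,u]>.006: P.append(onplane(p,[(u-.5,v)],.012)[0]);break
print(np.array(P)[::3])
# funnel ring top view
for n in('top','scene'):
    p=cams.camera_params(n);f=np.load(n+'0.npz');c=f['c']
    m=(np.abs(c[...,2]-.164)<.005)&(np.hypot(c[...,0]-.615,c[...,1]+.2)<.05); q=c[m]
    print(n,len(q),q.min(0),q.max(0))
to(.63,-.067,.2,6)
E
```

```text
near edge slope [0.251  0.5399] 5 [[ 0.5424  0.1005  0.012 ]
 [ 0.4622 -0.2903  0.012 ]]
[[0.6398 0.1393 0.012 ]
 [0.6224 0.1397 0.012 ]
 [0.6051 0.1373 0.012 ]
 [0.5878 0.1377 0.012 ]
 [0.5705 0.1353 0.012 ]
 [0.5534 0.1357 0.012 ]]
top 97 [ 0.5843 -0.2258  0.159 ] [ 0.6476 -0.1644  0.1685]
scene 171 [ 0.5839 -0.2287  0.159 ] [ 0.6474 -0.1673  0.169 ]
from [0.1955 0.5137 0.2308] jaw 69.2 q6 82.3 -> rows [-612.7 -388.1   31.1] yaw 1.102 t 0.2 w 0.0858
```

```bash
python3 -m handwheel '[-51,-32,0,0.1,-102,-64,0,0.2,-153,-97,0,0.3,-204,-129,0,0.45,-255,-161,0,0.6,-306,-194,5,0.75,-357,-226,10,0.9,-408,-258,15,1.05,-459,-291,20,1.12,-510,-323,25,1.12,-561,-355,30,1.12,-612,-388,31,1.12]' 100; python3 -c "
from h import *
to(.631,-.066,.2,4);to(.631,-.066,.058,4)"
```

```text
time: 1.7
eef_pos: [0.6303, -0.068, 0.1996]
ee_rot: [[-0.087, 0.996, -0.001], [0.996, 0.087, 0.0], [0.001, -0.001, -1.0]]
ft_force: [-0.3, 0.4, 0.1]
grip_width: 0.0855
from [ 0.6303 -0.068   0.1996] jaw 5.0 q6 72.2 -> rows [ 1.9  0.9 -0.4] yaw 0.017 t 1.7 w 0.0855
from [ 0.6303 -0.068   0.1996] jaw 5.0 q6 72.2 -> rows [  1.8   1.  141.6] yaw 0.017 t 1.7 w 0.0855
```

```bash
python3 -m handwheel '[2,1,40,0,2,1,80,0,2,1,110,0,2,1,130,0,2,1,142,0,2,1,142,0]'; python3 -m handwheel '[0,0,0,0,0,0,0,0,0,0,0,0,0,0,0,0,0,0,0,0,0,0,0,0,0,0,0,0,0,0,0,0]' 0
```

```text
time: 2.45
eef_pos: [0.6298, -0.0641, 0.0575]
ee_rot: [[-0.087, 0.996, -0.002], [0.996, 0.087, 0.0], [0.0, -0.002, -1.0]]
ft_force: [-1.4, 0.6, 0.8]
grip_width: 0.0856
time: 3.45
eef_pos: [0.6322, -0.0644, 0.0591]
ee_rot: [[-0.087, 0.996, 0.003], [0.996, 0.087, -0.0], [-0.001, 0.003, -1.0]]
ft_force: [4.9, -0.4, 0.9]
grip_width: 0.0118
```

```bash
python3 -m handwheel '[0,1.5,0,-0.1,0,1.5,0,-0.25,0,1.5,0,-0.4,0,1.5,0,-0.55,0,1.5,0,-0.7,0,1.5,0,-0.85,0,1.5,0,-1.0,0,1.5,0,-1.15,0,1.5,0,-1.3,0,1.5,0,-1.42,0,1.5,0,-1.5,0,1.5,0,-1.5]'; python3 - <<'E'
from h import *
s=get_state(); print(s['wrist_torque'],s['ft_force']); to(.631,-.066,.058,90)
im,d,p=grab('scene'); cv2.imwrite('pics/s1.png',cv2.resize(im[90:320,140:450,::-1],(800,594),interpolation=cv2.INTER_CUBIC))
E
```

```text
time: 4.95
eef_pos: [0.6309, -0.0654, 0.059]
ee_rot: [[-1.0, -0.014, -0.002], [-0.014, 1.0, -0.003], [0.002, -0.003, -1.0]]
ft_force: [-2.6, -2.3, 6.6]
grip_width: 0.012
[-0.59610408  0.483146   -0.72135492] [-2.55681643 -2.28671297  6.63511877]
from [ 0.6309 -0.0654  0.059 ] jaw 90.8 q6 -13.3 -> rows [-0.1 -0.6  1. ] yaw 0.014 t 4.95 w 0.012
```

View pics/s1.png

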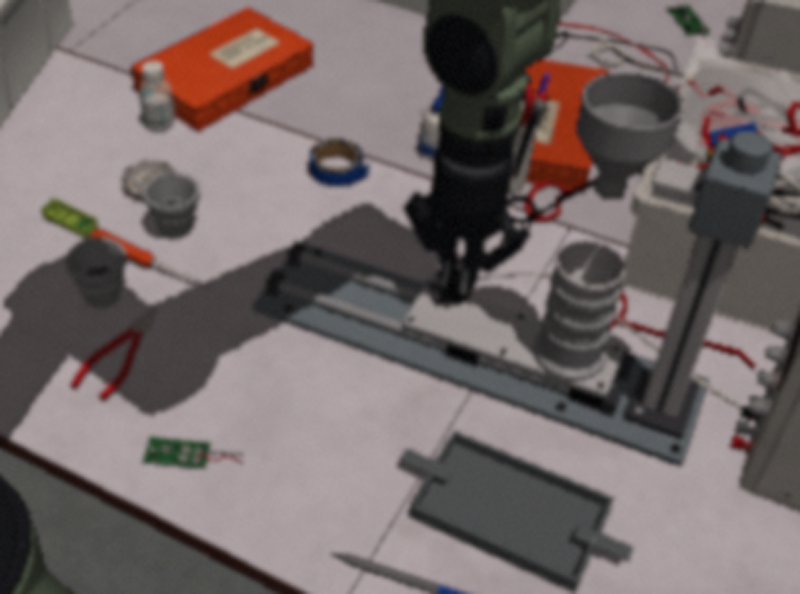

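```bash
python3 -m handwheel '[0.2,5,0,0,0.5,12,0,0,1,22,0,0,1.5,34,0,0,2,46,0,0,2.6,58,0,0,3,70,0,0]'; python3 -c "
from bench import get_state as g;print(g()['ft_force'],g()['wrist_torque'])"
```

```text
time: 5.88
eef_pos: [0.6268, 0.0048, 0.059]
ee_rot: [[-1.0, -0.014, -0.002], [-0.014, 1.0, -0.003], [0.002, -0.003, -1.0]]
ft_force: [-2.5, -2.8, 7.5]
grip_width: 0.0119
[-2.50449302 -2.80742642  7.469754  ] [-0.71233738  0.46153757 -0.68150509]
```

```bash
python3 -m handwheel '[0.4,10,0,0,1,22,0,0,1.5,34,0,0,2,46,0,0,2.5,58,0,0,3,70,0,0,3.4,80,0,0,3.8,90,0,0,4.1,96,0,0,4.3,100,0,0,4.4,103,0,0,4.4,103,0,0]'; python3 -c "
from h import *
g=get_state;print(g()['ft_force'],g()['wrist_torque']);to(.6,.1,.2,90)"
```

```text
time: 7.38
eef_pos: [0.6209, 0.1037, 0.059]
ee_rot: [[-1.0, -0.012, -0.001], [-0.012, 1.0, -0.011], [0.002, -0.011, -1.0]]
ft_force: [-2.8, -12.6, 8.8]
grip_width: 0.012
[ -2.75073718 -12.56530046   8.82394813] [-2.69471149  0.46031934 -0.57124615]
from [0.6209 0.1037 0.059 ] jaw 90.7 q6 2.4 -> rows [  21.2   -5.  -140.9] yaw 0.012 t 7.375 w 0.012
```

```bash
python3 -m handwheel '[0,-2,0,0,0,-2,0,0,0,-2,0,0,0,-2,0,0]' 100; python3 -m handwheel '[0,-2,-30,0,0,-2,-70,0,0,-2,-120,0,0,-2,-170,0,60,-50,-170,0.1,120,-50,-170,0.2,180,-50,-170,0.3,220,-50,-170,0.3]'; python3 - <<'E'
from h import *
np.set_printoptions(precision=4,suppress=True)
for n in('top','scene'):
    im,d,p=grab(n); c=cloud(p,d); np.savez(n+'1.npz',im=im,d=d,c=c); cv2.imwrite('pics/%s2.png'%n,cv2.resize(im[90:320,140:450,::-1],(800,594),interpolation=cv2.INTER_CUBIC))
    z=c[...,2]
    for zt,lo in((.166,.158),(.136,.128)):
        m=(z>lo)&(z<lo+.013)&(np.hypot(c[...,0]-.606,c[...,1]+.028)<.06); q=c[m]
        if len(q): print(n,zt,len(q),q.min(0),q.max(0),np.median(q[:,2]), ringfit(p,c,(.606,-.028),zt,.06) if len(q)>20 else '')
    for ce in((.6075,.283),(.4755,.290)): print(ringfit(p,c,ce,.059,.045))
E
```

```text
time: 7.88
eef_pos: [0.6215, 0.1071, 0.0581]
ee_rot: [[-1.0, -0.017, -0.0], [-0.017, 1.0, 0.0], [0.0, 0.0, -1.0]]
ft_force: [-0.1, 0.5, 0.1]
grip_width: 0.0826
time: 8.88
eef_pos: [0.3998, 0.0532, 0.2281]
ee_rot: [[-0.96, 0.281, -0.001], [0.281, 0.96, 0.0], [0.001, -0.0, -1.0]]
ft_force: [0.9, 0.4, 0.8]
grip_width: 0.0852
top 0.166 136 [ 0.5741 -0.0587  0.1582] [0.6346 0.0029 0.1695] 0.16394716551135619 (array([ 0.6044, -0.0271]), np.float64(0.03049537546093624), 71)
top 0.136 200 [ 0.573  -0.0497  0.1282] [0.6269 0.0057 0.141 ] 0.13612332122845383 (array([ 0.6018, -0.0237]), np.float64(0.028638867014995927), 71)
(array([0.6078, 0.2854]), np.float64(0.03217928108832257), 66)
(array([0.4768, 0.2923]), np.float64(0.03224007081653731), 67)
scene 0.166 152 [ 0.5722 -0.0608  0.158 ] [0.6371 0.0024 0.1699] 0.16421918115752604 (array([ 0.6036, -0.0301]), np.float64(0.031832189009952175), 60)
scene 0.136 132 [ 0.5727 -0.061   0.1282] [0.6281 0.0022 0.141 ] 0.13748002183775865 (array([ 0.6037, -0.0299]), np.float64(0.03150322532358474), 66)
(array([0.6035, 0.2826]), np.float64(0.02761564830254987), 46)
(array([0.4741, 0.2883]), np.float64(0.034369760353546705), 61)
```

View pics/scene2.png

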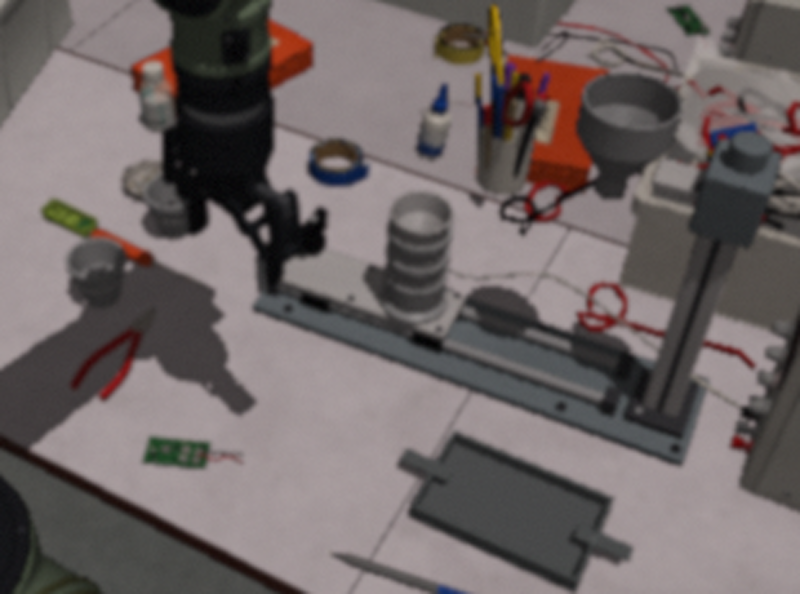

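View pics/top2.png

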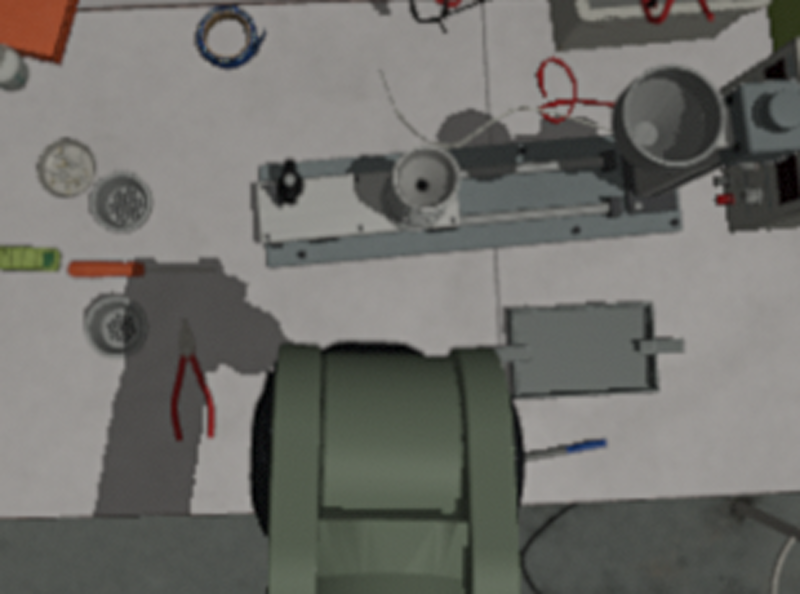

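```bash
python3 -c "
from h import *
to(.6045,-.0275,.21,75);to(.6045,-.0275,.113,75)"
```

```text
from [0.3972 0.0536 0.2279] jaw 73.8 q6 13.3 -> rows [-221.8  -19.9   17. ] yaw -0.022 t 8.975 w 0.0855
from [0.3972 0.0536 0.2279] jaw 73.8 q6 13.3 -> rows [-222.2  -19.8  114. ] yaw -0.022 t 8.975 w 0.0855
```

```bash
python3 -m handwheel '[-50,-5,5,0,-100,-10,8,0,-150,-14,10,0,-195,-18,10,0,-222,-20,10,0,-222,-20,10,0,-222,-20,15,0]' 100; python3 -c "
from h import *
to(.6045,-.0275,.113,75)"
```

```text
time: 9.85
eef_pos: [0.6098, -0.0278, 0.2131]
ee_rot: [[-0.96, 0.28, -0.0], [0.28, 0.96, 0.0], [0.0, 0.0, -1.0]]
ft_force: [-0.5, -0.7, 0.1]
grip_width: 0.0852
from [ 0.6098 -0.0278  0.2131] jaw 73.8 q6 6.7 -> rows [  5.1  -1.2 100.1] yaw -0.022 t 9.85 w 0.0852
```

```bash
python3 -m handwheel '[5,-1,10,0,5,-1,30,0,5,-1,50,0,5,-1,70,0,5,-1,85,0,5,-1,95,0,5,-1,100,0,5,-1,100,0]'; python3 -c "
from h import *
to(.6045,-.0275,.113,75)"
```

```text
time: 10.85
eef_pos: [0.605, -0.0277, 0.1133]
ee_rot: [[-0.96, 0.28, -0.0], [0.28, 0.96, 0.0], [0.0, -0.0, -1.0]]
ft_force: [-0.7, -1.6, 0.0]
grip_width: 0.0855
from [ 0.605  -0.0277  0.1133] jaw 73.7 q6 6.7 -> rows [0.5 0.1 0.3] yaw -0.022 t 10.85 w 0.0855
```

```bash
python3 -m handwheel '[0,0,0,0,0,0,0,0,0,0,0,0,0,0,0,0,0,0,0,0,0,0,0,0]' 0;python3 -m handwheel '[0,0,-8,0,0,0,-16,0,0,0,-28,0,0,0,-40,0,0,0,-40,0]'; python3 - <<'E'
from h import *
s=get_state(); print(s['wrist_torque'],s['ft_force'])
im,d,p=grab('scene'); cv2.imwrite('pics/s3.png',cv2.resize(im[90:320,140:450,::-1],(800,594),interpolation=cv2.INTER_CUBIC))
E
```

```text
time: 11.6
eef_pos: [0.6059, -0.0278, 0.115]
ee_rot: [[-0.96, 0.28, 0.002], [0.28, 0.96, -0.0], [-0.002, 0.0, -1.0]]
ft_force: [-0.8, 0.3, 6.2]
grip_width: 0.064
time: 12.22
eef_pos: [0.6061, -0.0279, 0.1548]
ee_rot: [[-0.96, 0.28, 0.003], [0.28, 0.96, -0.0], [-0.003, 0.0, -1.0]]
ft_force: [-0.5, -0.1, -2.3]
grip_width: 0.0633
[ 0.00581912 -0.05191055  0.01693204] [-0.53065737 -0.1128854  -2.28731531]
```

View pics/s3.png

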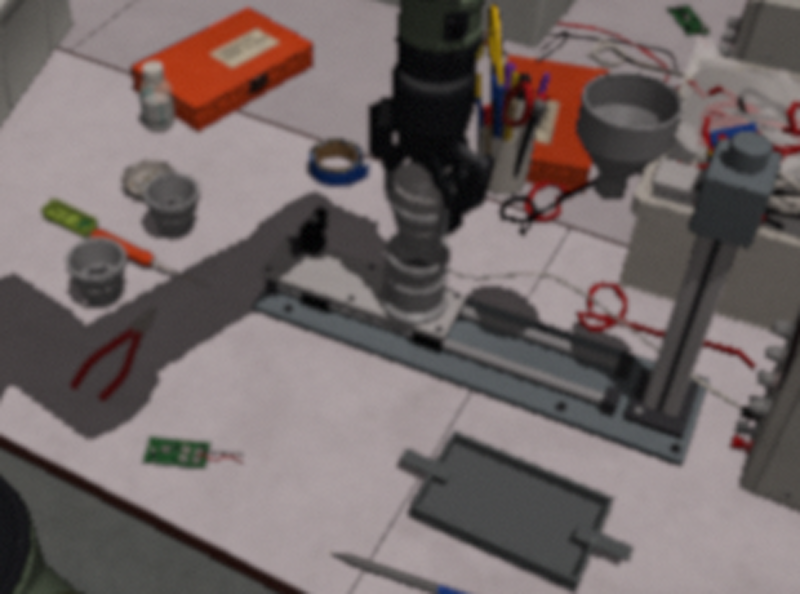

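```bash
python3 -c "
from h import *
to(.46,.06,.18);to(.46,.06,.03)"
```

```text
from [ 0.6055 -0.0278  0.154 ] jaw 73.7 q6 6.7 -> rows [164.2  43.6 -26.2] yaw 0.0 t 12.275 w 0.0636
from [ 0.6055 -0.0278  0.154 ] jaw 73.7 q6 6.7 -> rows [164.4  43.6 123.8] yaw 0.0 t 12.275 w 0.0636
```

```bash
python3 -m handwheel '[10,2,-20,0,35,8,-20,0,65,16,-20,0,95,25,-10,0,125,33,10,0,148,40,40,0,160,43,70,0,164,44,95,0,164,44,110,0,164,44,118,0,164,44,122,0,164,44,122,0]'; python3 -c "
from h import *
to(.46,.06,.03);print(get_state()['ft_force'])"
```

```text
time: 13.78
eef_pos: [0.4602, 0.0604, 0.0317]
ee_rot: [[-0.96, 0.28, 0.001], [0.28, 0.96, -0.0], [-0.0, 0.0, -1.0]]
ft_force: [0.5, 1.2, -1.9]
grip_width: 0.064
from [0.4602 0.0604 0.0317] jaw 73.7 q6 14.6 -> rows [ 0.1 -0.4  1.7] yaw 0.0 t 13.775 w 0.064
[ 0.46759257  1.24778782 -1.89467131]
```

```bash
python3 -m handwheel '[0,0,1,0,0,0,2,0,0,0,3,0,0,0,3,0]'; python3 -c "
from h import *
print(get_state()['ft_force'])"
```

```text
time: 14.28
eef_pos: [0.461, 0.0603, 0.0308]
ee_rot: [[-0.96, 0.28, 0.003], [0.28, 0.96, -0.001], [-0.003, 0.0, -1.0]]
ft_force: [-6.7, -0.1, 23.3]
grip_width: 0.064
[-6.69080577 -0.12888727 23.25952435]
```

```bash
python3 -m handwheel '[0,0,-2,0,0,0,-2,0]'; python3 -m handwheel '[0,0,-2,0,0,0,-2,0,0,0,-2,0,0,0,-2,0]' 100; python3 -m handwheel '[0,0,-20,0,0,0,-60,0,0,0,-110,0,0,0,-160,0,0,0,-160,0]'; python3 -c "
from h import *
to(.6045,-.028,.19,75);to(.6045,-.028,.084,75)"
```

```text
time: 14.52
eef_pos: [0.4607, 0.0604, 0.031]
ee_rot: [[-0.96, 0.28, 0.002], [0.28, 0.96, 0.0], [-0.002, 0.0, -1.0]]
ft_force: [-1.5, -0.3, 6.5]
grip_width: 0.0635
time: 15.02
eef_pos: [0.4598, 0.0604, 0.0321]
ee_rot: [[-0.96, 0.28, -0.0], [0.28, 0.96, -0.0], [0.0, -0.0, -1.0]]
ft_force: [-0.6, 0.3, 0.4]
grip_width: 0.0853
time: 15.65
eef_pos: [0.4628, 0.0604, 0.196]
ee_rot: [[-0.96, 0.28, 0.008], [0.28, 0.96, -0.0], [-0.008, 0.002, -1.0]]
ft_force: [0.0, -0.5, 0.4]
grip_width: 0.0853
from [0.4628 0.0604 0.196 ] jaw 73.7 q6 14.6 -> rows [-160.8  -45.2    7.1] yaw -0.022 t 15.65 w 0.0853
from [0.4628 0.0604 0.196 ] jaw 73.7 q6 14.6 -> rows [-160.   -45.4  113.1] yaw -0.022 t 15.65 w 0.0853
```

```bash
python3 -m handwheel '[-50,-14,0,0,-100,-28,0,0,-145,-40,0,0,-163,-44,0,0,-163,-44,15,0,-163,-44,45,0,-163,-44,75,0,-163,-44,95,0,-163,-44,105,0,-163,-44,109,0,-163,-44,109,0]'; python3 -c "
from h import *
to(.6045,-.028,.083)"; python3 -m handwheel '[0,0,0,0,0,0,0,0,0,0,0,0,0,0,0,0,0,0,0,0,0,0,0,0]' 0;python3 -m handwheel '[0,0,-8,0,0,0,-16,0,0,0,-28,0,0,0,-45,0,0,0,-75,0,0,0,-75,0]';python3 - <<'E'
from h import *
s=get_state(); print(s['wrist_torque'],s['ft_force'])
np.set_printoptions(precision=4,suppress=True)
for n in('top','scene'):
    im,d,p=grab(n); c=cloud(p,d); cv2.imwrite('pics/%s4.png'%n,cv2.resize(im[90:320,140:450,::-1],(800,594),interpolation=cv2.INTER_CUBIC))
to(.437,-.208,.16)
E
```

```text
time: 17.02
eef_pos: [0.604, -0.0273, 0.0835]
ee_rot: [[-0.96, 0.28, 0.0], [0.28, 0.96, 0.0], [-0.0, 0.0, -1.0]]
ft_force: [-0.1, -0.6, 0.4]
grip_width: 0.0855
from [ 0.604  -0.0273  0.0835] jaw 73.8 q6 6.7 -> rows [-0.7 -0.5  0.5] yaw 0.0 t 17.025 w 0.0855
time: 17.77
eef_pos: [0.605, -0.0276, 0.0853]
ee_rot: [[-0.96, 0.28, 0.003], [0.28, 0.96, -0.0], [-0.003, 0.0, -1.0]]
ft_force: [-1.8, 1.1, 7.3]
grip_width: 0.0635
time: 18.52
eef_pos: [0.6063, -0.0278, 0.1616]
ee_rot: [[-0.96, 0.28, 0.006], [0.28, 0.96, -0.001], [-0.006, 0.001, -1.0]]
ft_force: [-0.1, 0.7, -1.6]
grip_width: 0.0637
[ 0.03710863 -0.00184316  0.02407675] [-0.06003305  0.7288124  -1.57780041]
from [ 0.6042 -0.0275  0.1586] jaw 73.7 q6 6.7 -> rows [ 110.  -220.1   -1.5] yaw 0.0 t 18.625 w 0.0638
```

View pics/scene4.png

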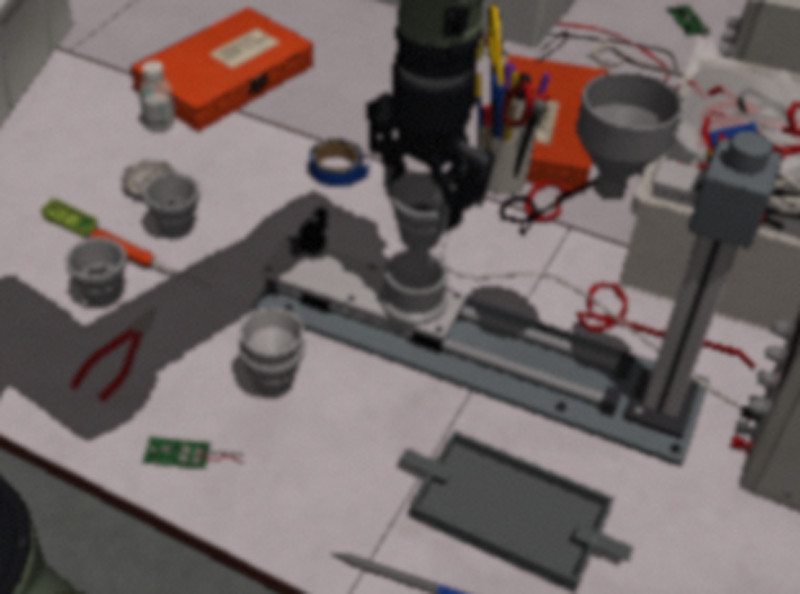

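View pics/top4.png

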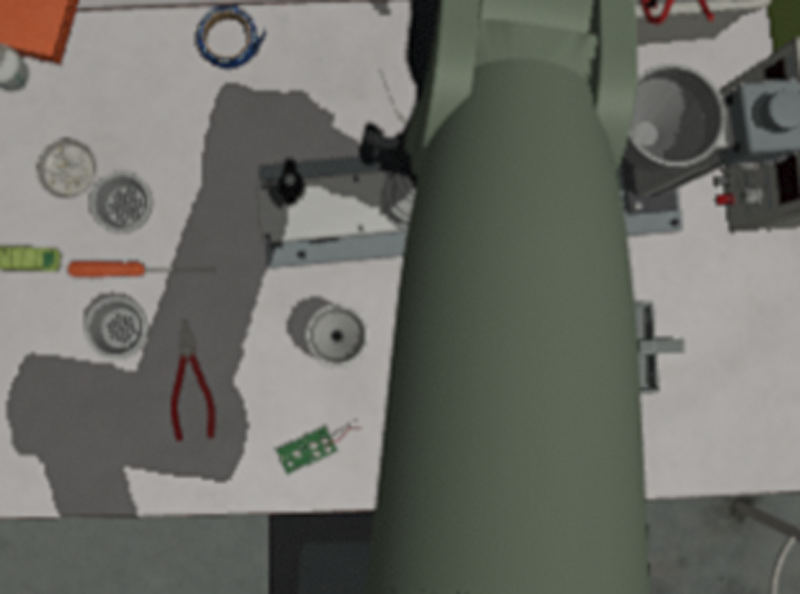

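```bash
python3 -m handwheel '[20,-10,0,0,45,-40,0,0,70,-80,0,0,90,-125,0,0,105,-170,0,0,110,-205,0,0,110,-220,20,0,110,-220,55,0,110,-220,85,0,110,-220,105,0,110,-220,116,0,110,-220,119,0]';python3 - <<'E'
from h import *
s=get_state(); print(s['wrist_torque'],s['ft_force'])
im,d,p=grab('scene'); cv2.imwrite('pics/s5.png',cv2.resize(im[90:320,140:450,::-1],(800,594),interpolation=cv2.INTER_CUBIC))
to(.437,-.208,.036)
E
```

```text
time: 20.12
eef_pos: [0.4363, -0.2075, 0.0385]
ee_rot: [[-0.96, 0.28, -0.001], [0.28, 0.96, 0.001], [0.002, 0.001, -1.0]]
ft_force: [-0.2, -0.0, -1.1]
grip_width: 0.0641
[-0.03113826 -0.03143363  0.04949892] [-0.2341424  -0.01562429 -1.06630401]
from [ 0.4366 -0.2077  0.0388] jaw 73.7 q6 -17.9 -> rows [-0.5 -0.2  2.8] yaw 0.0 t 20.175 w 0.0639
```

View pics/s5.png

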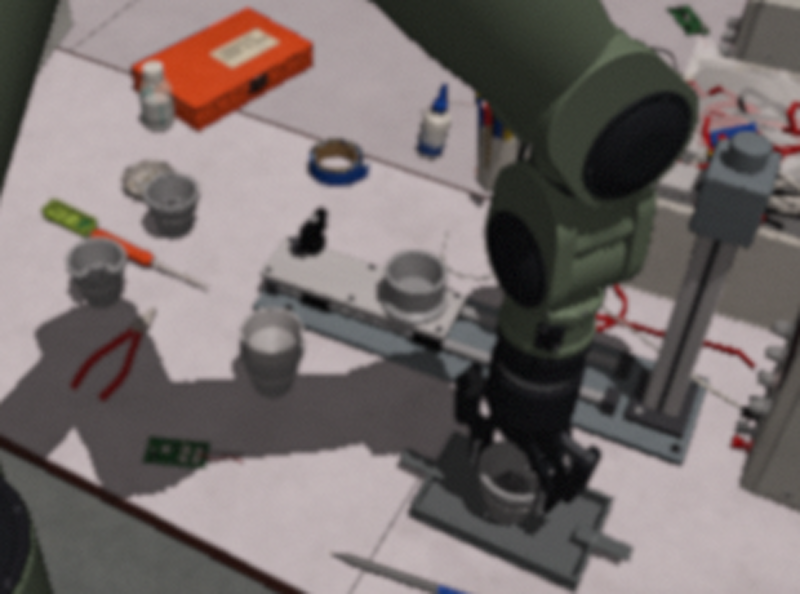

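Used sieve is over the tray floor, upright. Lower to contact, release.

```bash
python3 -m handwheel '[0,0,1.5,0,0,0,3,0,0,0,3,0]'; python3 -m handwheel '[0,0,0,0,0,0,0,0,0,0,0,0,0,0,0,0]' 100; python3 -m handwheel '[0,0,-20,0,0,0,-60,0,0,0,-110,0,0,0,-160,0,0,0,-160,0]'; python3 -c "
from h import *
to(.6077,.2853,.18);to(.6077,.2853,.03)
im,d,p=grab('scene'); cv2.imwrite('pics/s6.png',cv2.resize(im[90:320,140:450,::-1],(800,594),interpolation=cv2.INTER_CUBIC))"
```

```text
time: 20.55
eef_pos: [0.4371, -0.208, 0.0366]
ee_rot: [[-0.96, 0.28, 0.001], [0.28, 0.96, -0.0], [-0.001, -0.0, -1.0]]
ft_force: [0.1, 0.1, -1.6]
grip_width: 0.0636
time: 21.05
eef_pos: [0.4369, -0.2079, 0.0363]
ee_rot: [[-0.96, 0.28, 0.0], [0.28, 0.96, -0.0], [-0.0, -0.0, -1.0]]
ft_force: [-0.6, -0.5, -0.4]
grip_width: 0.0855
time: 21.68
eef_pos: [0.4393, -0.2095, 0.2002]
ee_rot: [[-0.96, 0.28, 0.007], [0.28, 0.96, -0.005], [-0.008, -0.002, -1.0]]
ft_force: [0.9, 0.3, 0.5]
grip_width: 0.0857
from [ 0.4393 -0.2095  0.2002] jaw 73.7 q6 -17.9 -> rows [-23.  522.2  19.1] yaw 0.0 t 21.675 w 0.0857
from [ 0.4393 -0.2095  0.2002] jaw 73.7 q6 -17.9 -> rows [-21.9 522.6 169.1] yaw 0.0 t 21.675 w 0.0857
```

View pics/s6.png

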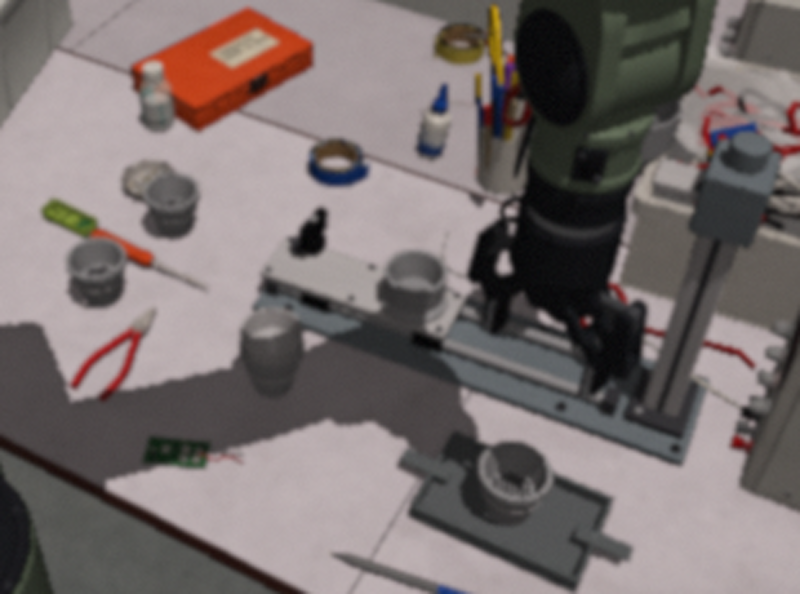

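```bash
python3 -m handwheel '[-2,40,0,0,-5,95,0,0,-8,150,0,0,-10,205,0,0,-13,260,0,0,-16,315,0,0,-19,370,10,0,-22,425,20,0,-24,475,26,0,-26,510,26,0,-26,521,26,0,-26,521,26,0]'; python3 -c "
from h import *
np.set_printoptions(precision=4,suppress=True)
im,d,p=grab('top'); c=cloud(p,d); print(ringfit(p,c,(.4768,.2923),.059,.045))
im,d,p=grab('scene'); c=cloud(p,d);cv2.imwrite('pics/s7.png',cv2.resize(im[90:320,140:450,::-1],(800,594),interpolation=cv2.INTER_CUBIC))
to(.6077,.2853,.030)"
```

```text
time: 23.22
eef_pos: [0.6068, 0.2848, 0.1686]
ee_rot: [[-0.96, 0.279, -0.002], [0.279, 0.96, -0.001], [0.002, -0.002, -1.0]]
ft_force: [-0.1, 0.9, -0.1]
grip_width: 0.0858
(array([0.4768, 0.2923]), np.float64(0.03216849712941999), 67)
from [0.6071 0.2836 0.1696] jaw 73.7 q6 35.1 -> rows [ -0.3   1.9 139.6] yaw 0.0 t 23.325 w 0.0853
```

View pics/s7.png

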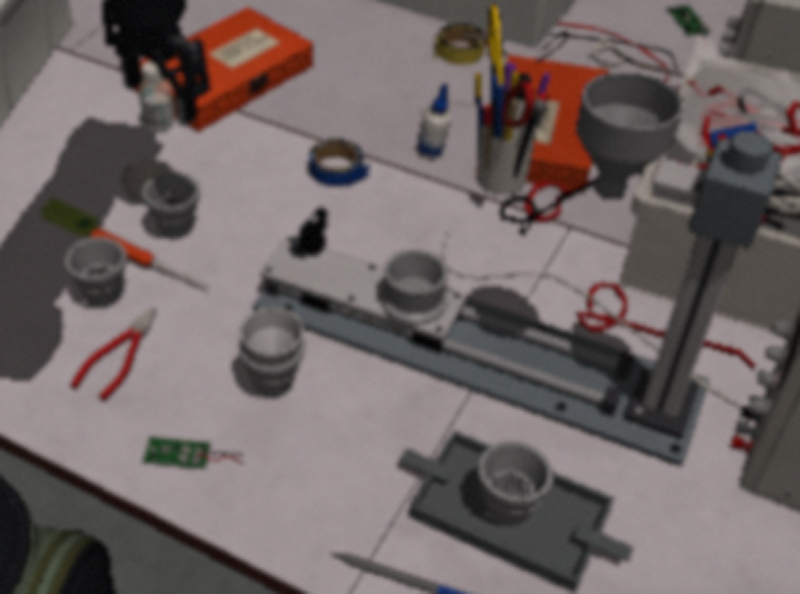

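```bash
python3 -m handwheel '[0,1,25,0,0,1,60,0,0,1,95,0,0,1,120,0,0,1,133,0,0,1,138,0,0,1,138,0]';  python3 -m handwheel '[0,0,0,0,0,0,0,0,0,0,0,0,0,0,0,0,0,0,0,0,0,0,0,0]' 0;python3 -m handwheel '[0,0,-8,0,0,0,-25,0,0,0,-50,0,0,0,-85,0,0,0,-120,0,0,0,-130,0,0,0,-130,0]';python3 -c "
from h import *
print(get_state()['ft_force'])
to(.6045,-.028,.17)"
```

```text
time: 24.2
eef_pos: [0.6085, 0.2857, 0.033]
ee_rot: [[-0.96, 0.28, 0.001], [0.28, 0.96, 0.0], [-0.001, 0.0, -1.0]]
ft_force: [-0.4, -0.3, 1.1]
grip_width: 0.0854
time: 24.95
eef_pos: [0.6091, 0.286, 0.0344]
ee_rot: [[-0.96, 0.28, 0.003], [0.28, 0.96, 0.0], [-0.003, 0.001, -1.0]]
ft_force: [-1.3, -2.8, 6.0]
grip_width: 0.0638
time: 25.82
eef_pos: [0.6083, 0.2861, 0.1629]
ee_rot: [[-0.96, 0.28, 0.001], [0.28, 0.96, 0.0], [-0.001, 0.001, -1.0]]
ft_force: [-0.4, 0.2, -2.5]
grip_width: 0.0642
[-0.4096406   0.17663366 -2.4946773 ]
from [0.6083 0.2861 0.1629] jaw 73.7 q6 35.2 -> rows [ -84.3 -302.6   -7.3] yaw 0.0 t 25.825 w 0.0642
```

```bash
python3 -m handwheel '[-8,-30,0,0,-20,-70,0,0,-32,-115,0,0,-45,-160,0,0,-57,-205,0,0,-70,-250,0,0,-79,-284,0,0,-84,-300,0,0,-84,-303,0,0,-84,-303,0,0]';python3 -c "
from h import *
print(get_state()['ft_force'])
to(.605,-.0275,.095)
im,d,p=grab('scene'); cv2.imwrite('pics/s8.png',cv2.resize(im[90:320,140:450,::-1],(800,594),interpolation=cv2.INTER_CUBIC))"
```

```text
time: 27.08
eef_pos: [0.6034, -0.0274, 0.1617]
ee_rot: [[-0.96, 0.279, -0.001], [0.279, 0.96, 0.001], [0.001, 0.001, -1.0]]
ft_force: [-0.2, -0.7, -2.2]
grip_width: 0.0637
[-0.22367254 -0.68198191 -2.21829904]
from [ 0.6034 -0.0274  0.1617] jaw 73.8 q6 6.6 -> rows [-1.6  0.3 66.7] yaw 0.0 t 27.075 w 0.0637
```

View pics/s8.png

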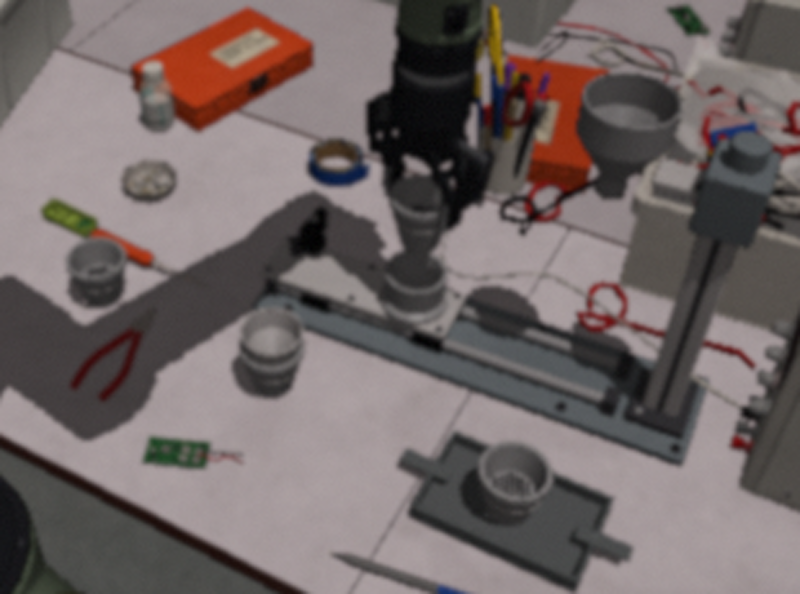

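Fresh sieve held upright right above the pot (scene crop ~(415,270)). Lower to just above seat.

```bash
python3 -m handwheel '[-1,0,10,0,-1,0,25,0,-1,0,40,0,-1,0,50,0,-1,0,60,0,-1,0,67,0,-1,0,67,0]';python3 -c "
from h import *
print(get_state()['ft_force']);to(.605,-.0275,.087)"
```

```text
time: 28.0
eef_pos: [0.6044, -0.0287, 0.0947]
ee_rot: [[-0.96, 0.28, -0.001], [0.28, 0.96, 0.0], [0.001, -0.0, -1.0]]
ft_force: [-0.6, -0.8, -2.0]
grip_width: 0.0637
[-0.59173903 -0.76944698 -1.95587864]
from [ 0.6044 -0.0287  0.0947] jaw 73.7 q6 6.6 -> rows [-0.3  1.3  7.7] yaw 0.0 t 28.0 w 0.0637
```

```bash
python3 -m handwheel '[0,1,2,0,0,1,4,0,0,1,6,0,0,1,7,0,0,1,7,0]';python3 -c "
from h import *
print(get_state()['ft_force']);to(.605,-.0275,.087)"
```

```text
time: 28.62
eef_pos: [0.6052, -0.0278, 0.0886]
ee_rot: [[-0.96, 0.28, 0.0], [0.28, 0.96, -0.0], [-0.0, 0.0, -1.0]]
ft_force: [0.1, -0.1, 0.6]
grip_width: 0.0636
[ 0.09974422 -0.13089023  0.60578322]
from [ 0.6052 -0.0278  0.0886] jaw 73.7 q6 6.7 -> rows [0.3 0.2 1.6] yaw 0.0 t 28.625 w 0.0636
```

```bash
python3 -m handwheel '[0,0,1,0,0,0,1,0]'; python3 -m handwheel '[0,0,0,0,0,0,0,0,0,0,0,0,0,0,0,0]' 100; python3 -m handwheel '[0,0,-15,0,0,0,-50,0,0,0,-100,0,0,0,-100,0]'; python3 -c "
from h import *
np.set_printoptions(precision=4,suppress=True)
to(.4768,.2923,.17);to(.4768,.2923,.031)
im,d,p=grab('scene'); c=cloud(p,d); print(ringfit(p,c,(.4745,.2885),.059,.045))
m=(np.hypot(c[...,0]-.604,c[...,1]+.03)<.04)&(c[...,2]>.09)&(c[...,2]<.15);q=c[m];print(len(q),np.percentile(q[:,2],[5,50,95,99]),q.min(0),q.max(0))
im,d,p=grab('top'); c=cloud(p,d); print(ringfit(p,c,(.4768,.2923),.059,.045))
"
```

```text
time: 28.88
eef_pos: [0.6056, -0.0279, 0.0885]
ee_rot: [[-0.96, 0.28, 0.002], [0.28, 0.96, -0.0], [-0.002, 0.0, -1.0]]
ft_force: [-1.5, 0.5, 6.8]
grip_width: 0.0635
time: 29.38
eef_pos: [0.605, -0.0277, 0.0871]
ee_rot: [[-0.96, 0.28, -0.0], [0.28, 0.96, 0.0], [0.0, -0.0, -1.0]]
ft_force: [1.1, 0.4, -0.6]
grip_width: 0.0856
time: 29.88
eef_pos: [0.6083, -0.0283, 0.193]
ee_rot: [[-0.96, 0.28, 0.009], [0.28, 0.96, -0.002], [-0.01, 0.001, -1.0]]
ft_force: [0.9, -0.1, -1.0]
grip_width: 0.0855
from [ 0.6083 -0.0283  0.193 ] jaw 73.7 q6 6.7 -> rows [216.2 270.9  21.3] yaw 0.0 t 29.875 w 0.0855
from [ 0.6083 -0.0283  0.193 ] jaw 73.7 q6 6.7 -> rows [217.5 270.7 160.3] yaw 0.0 t 29.875 w 0.0855
(array([0.4742, 0.2884]), np.float64(0.034261369745220996), 62)
372 [0.0919 0.108  0.1157 0.1168] [ 0.5712 -0.0638  0.09  ] [0.6394 0.0016 0.1184]
(array([0.4768, 0.2923]), np.float64(0.03224007081653731), 67)
```

```bash
python3 -m handwheel '[20,25,0,0,52,66,0,0,85,108,0,0,117,150,0,0,150,191,0,0,180,230,0,0,203,259,10,0,212,271,17,0,213,271,40,0,213,271,80,0,213,271,115,0,213,271,115,0]'; python3 -c "
from h import *
to(.4768,.2923,.0325)"
```

```text
time: 31.48
eef_pos: [0.4738, 0.29, 0.0692]
ee_rot: [[-0.96, 0.281, -0.007], [0.281, 0.96, -0.003], [0.005, -0.005, -1.0]]
ft_force: [-0.0, -0.2, 0.4]
grip_width: 0.0854
from [0.4738 0.29   0.0692] jaw 73.7 q6 40.2 -> rows [-2.4  3.2 36.6] yaw 0.0 t 31.475 w 0.0854
```

```bash
python3 -m handwheel '[0,0,15,0,0,0,30,0,0,0,39,0,0,0,39,0]'; python3 -c "
from h import *
to(.4768,.2923,.0325)"; python3 -m handwheel '[0,0,0,0,0,0,0,0,0,0,0,0,0,0,0,0,0,0,0,0,0,0,0,0]' 0;python3 -m handwheel '[0,0,-8,0,0,0,-25,0,0,0,-50,0,0,0,-85,0,0,0,-120,0,0,0,-155,0,0,0,-160,0,0,0,-160,0]';python3 -c "
from h import *
print(get_state()['ft_force'])
to(.6045,-.028,.19)"
```

```text
time: 31.98
eef_pos: [0.4759, 0.2918, 0.0326]
ee_rot: [[-0.96, 0.28, -0.001], [0.28, 0.96, -0.001], [0.001, -0.001, -1.0]]
ft_force: [1.0, -0.2, -0.3]
grip_width: 0.0856
from [0.4759 0.2918 0.0326] jaw 73.7 q6 40.2 -> rows [-0.7  0.7  0.1] yaw 0.0 t 31.975 w 0.0856
time: 32.72
eef_pos: [0.477, 0.2921, 0.0345]
ee_rot: [[-0.96, 0.28, 0.002], [0.28, 0.96, 0.0], [-0.001, 0.001, -1.0]]
ft_force: [-1.9, -0.7, 4.8]
grip_width: 0.0639
time: 33.72
eef_pos: [0.4763, 0.292, 0.1934]
ee_rot: [[-0.96, 0.28, 0.0], [0.28, 0.96, 0.0], [-0.0, 0.0, -1.0]]
ft_force: [-0.9, -0.1, -1.5]
grip_width: 0.0637
[-0.94806976 -0.10385926 -1.47783835]
from [0.4763 0.292  0.1934] jaw 73.7 q6 40.2 -> rows [-212.7 -271.3    3.4] yaw 0.0 t 33.725 w 0.0637
```

```bash
python3 -m handwheel '[-20,-25,0,0,-52,-66,0,0,-85,-108,0,0,-117,-150,0,0,-150,-191,0,0,-180,-230,0,0,-203,-259,0,0,-212,-270,0,0,-213,-271,0,0,-213,-271,0,0]'; python3 -c "
from h import *
print(get_state()['ft_force']);to(.605,-.0275,.125)
im,d,p=grab('scene'); cv2.imwrite('pics/s9.png',cv2.resize(im[90:320,140:450,::-1],(800,594),interpolation=cv2.INTER_CUBIC))"
```

```text
time: 34.98
eef_pos: [0.6042, -0.0265, 0.1926]
ee_rot: [[-0.96, 0.279, -0.002], [0.279, 0.96, 0.001], [0.002, 0.0, -1.0]]
ft_force: [-0.4, -0.5, -1.6]
grip_width: 0.0632
[-0.36283107 -0.51367296 -1.56704476]
from [ 0.6042 -0.0265  0.1926] jaw 73.8 q6 6.7 -> rows [-1.1 -0.7 67.6] yaw 0.0 t 34.975 w 0.0632
```

View pics/s9.png

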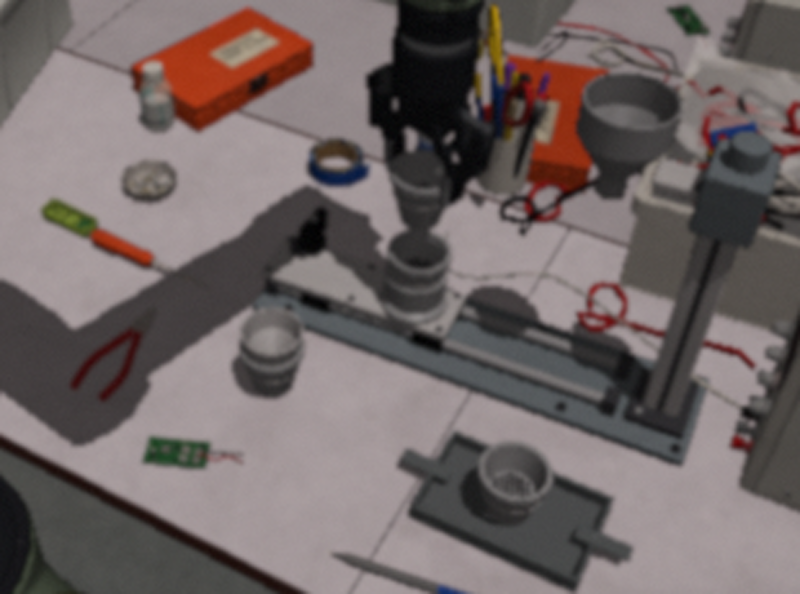

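Second fresh sieve is upright above the seated first one. Lowering.

```bash
python3 -m handwheel '[-1,0,10,0,-1,0,25,0,-1,0,40,0,-1,0,50,0,-1,0,60,0,-1,0,67,0,-1,0,70,0,-1,0,72,0,-1,0,74,0,-1,0,75,0,-1,0,75,0]';python3 -c "
from h import *
print(get_state()['ft_force']);to(.605,-.0275,.117)"
```

```text
time: 36.4
eef_pos: [0.6062, -0.0281, 0.1186]
ee_rot: [[-0.96, 0.28, 0.001], [0.28, 0.96, -0.0], [-0.001, 0.0, -1.0]]
ft_force: [0.1, 0.7, 0.2]
grip_width: 0.0638
[0.12974044 0.71797578 0.16338484]
from [ 0.6062 -0.0281  0.1186] jaw 73.7 q6 6.6 -> rows [1.3 0.2 1.6] yaw 0.0 t 36.4 w 0.0638
```

```bash
python3 -m handwheel '[0,0,1,0,0,0,1,0]'; python3 -m handwheel '[0,0,0,0,0,0,0,0,0,0,0,0,0,0,0,0]' 100; python3 -m handwheel '[0,0,-15,0,0,0,-50,0,0,0,-90,0,0,0,-90,0,0,0,-90,0]'; python3 -c "
from h import *
np.set_printoptions(precision=4,suppress=True)
to(.46,.06,.18)
im,d,p=grab('scene'); c=cloud(p,d);cv2.imwrite('pics/s10.png',cv2.resize(im[90:320,140:450,::-1],(800,594),interpolation=cv2.INTER_CUBIC))
m=(np.hypot(c[...,0]-.604,c[...,1]+.03)<.037)&(c[...,2]>.12)&(c[...,2]<.18);q=c[m];print(len(q),np.percentile(q[:,2],[5,50,95,99]),q.min(0),q.max(0))
m=(np.hypot(c[...,0]-.46,c[...,1]-.057)<.037)&(c[...,2]>.07);q=c[m];print(len(q),np.percentile(q[:,2],[5,50,95,99]),q.min(0),q.max(0))
"
```

```text
time: 36.65
eef_pos: [0.6066, -0.0281, 0.1185]
ee_rot: [[-0.96, 0.28, 0.002], [0.28, 0.96, -0.0], [-0.002, 0.0, -1.0]]
ft_force: [-1.3, -0.0, 5.1]
grip_width: 0.0637
time: 37.15
eef_pos: [0.6059, -0.028, 0.1171]
ee_rot: [[-0.96, 0.28, -0.0], [0.28, 0.96, 0.0], [0.0, -0.0, -1.0]]
ft_force: [0.4, 0.4, -0.4]
grip_width: 0.0857
time: 37.78
eef_pos: [0.6059, -0.028, 0.2077]
ee_rot: [[-0.96, 0.28, 0.001], [0.28, 0.96, -0.0], [-0.001, 0.0, -1.0]]
ft_force: [-0.2, 0.5, -1.0]
grip_width: 0.0855
from [ 0.6059 -0.028   0.2077] jaw 73.7 q6 6.6 -> rows [164.8  43.6  27.6] yaw 0.0 t 37.775 w 0.0855
389 [0.1218 0.1374 0.1458 0.1469] [ 0.5721 -0.0632  0.12  ] [0.638  0.0021 0.1481]
197 [0.071  0.0784 0.0832 0.0849] [0.4293 0.0259 0.0701] [0.4931 0.0885 0.0854]
```

View pics/s10.png

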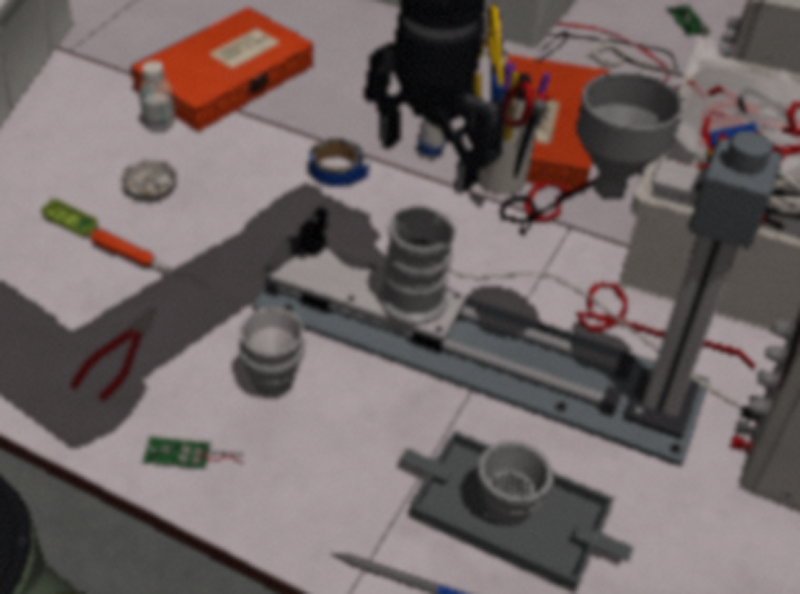

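```bash
python3 -m handwheel '[35,9,0,0,75,20,0,0,115,30,0,0,150,40,0,0,165,44,10,0,165,44,40,0,165,44,85,0,165,44,130,0,165,44,160,0,165,44,172,0,165,44,175,0,165,44,175,0]'; python3 -c "
from h import *
to(.46,.0604,.0315)";  python3 -m handwheel '[0,0,0,0,0,0,0,0,0,0,0,0,0,0,0,0,0,0,0,0,0,0,0,0]' 0;python3 -m handwheel '[0,0,-8,0,0,0,-25,0,0,0,-50,0,0,0,-85,0,0,0,-120,0,0,0,-155,0,0,0,-185,0,0,0,-190,0,0,0,-190,0]';python3 -c "
from h import *
print(get_state()['ft_force'])
to(.6055,-.028,.22)"
```

```text
time: 39.33
eef_pos: [0.4605, 0.0604, 0.0329]
ee_rot: [[-0.96, 0.28, 0.001], [0.28, 0.96, -0.0], [-0.001, 0.0, -1.0]]
ft_force: [0.2, -0.3, 0.1]
grip_width: 0.0853
from [0.4605 0.0604 0.0329] jaw 73.7 q6 14.6 -> rows [ 0.5 -0.1  1.4] yaw 0.0 t 39.325 w 0.0853
time: 40.08
eef_pos: [0.4611, 0.0604, 0.0344]
ee_rot: [[-0.96, 0.28, 0.003], [0.28, 0.96, -0.0], [-0.003, 0.001, -1.0]]
ft_force: [-3.6, -0.2, 15.9]
grip_width: 0.0642
time: 41.2
eef_pos: [0.4595, 0.0604, 0.2218]
ee_rot: [[-0.96, 0.28, -0.0], [0.28, 0.96, -0.0], [0.0, -0.0, -1.0]]
ft_force: [0.0, 0.0, -2.1]
grip_width: 0.0637
[ 0.03544139  0.04262995 -2.12706498]
from [0.4595 0.0604 0.2218] jaw 73.7 q6 14.6 -> rows [-164.9  -44.     1.7] yaw 0.0 t 41.2 w 0.0637
```

```bash
python3 -m handwheel '[-15,-4,0,0,-40,-11,0,0,-70,-19,0,0,-100,-27,0,0,-130,-35,0,0,-152,-40,0,0,-164,-44,0,0,-165,-44,0,0,-165,-44,0,0]'; python3 -c "
from h import *
print(get_state()['ft_force']);to(.6055,-.028,.148)
im,d,p=grab('scene'); cv2.imwrite('pics/s11.png',cv2.resize(im[90:320,140:450,::-1],(800,594),interpolation=cv2.INTER_CUBIC))"
```

```text
time: 42.32
eef_pos: [0.6053, -0.0278, 0.2218]
ee_rot: [[-0.96, 0.28, -0.001], [0.28, 0.96, 0.0], [0.001, -0.0, -1.0]]
ft_force: [0.3, 0.6, -2.4]
grip_width: 0.0638
[ 0.29641849  0.59711724 -2.38807449]
from [ 0.6053 -0.0278  0.2218] jaw 73.8 q6 6.6 -> rows [-0.4 -0.2 73.8] yaw 0.0 t 42.325 w 0.0638
```

View pics/s11.png

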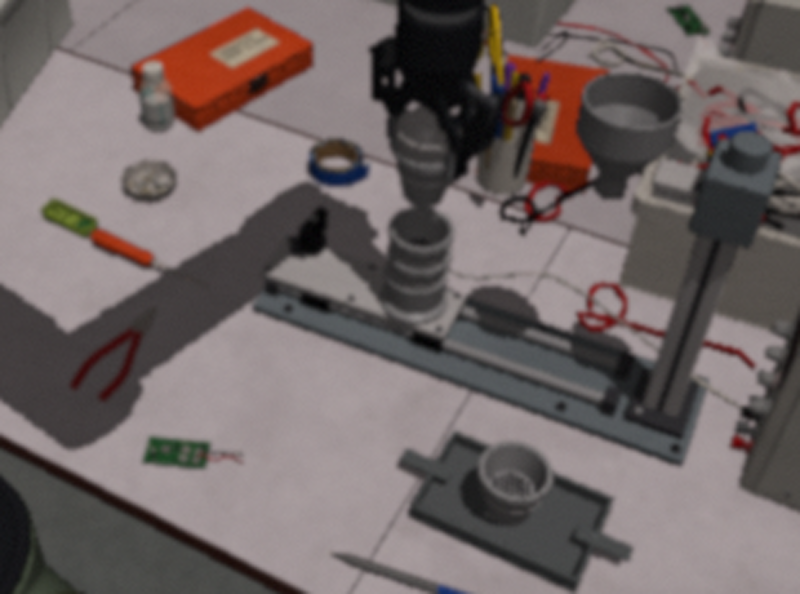

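Guard with funnel is aligned above the stack; lowering.

```bash
python3 -m handwheel '[0,0,10,0,0,0,25,0,0,0,40,0,0,0,52,0,0,0,62,0,0,0,67,0,0,0,70,0,0,0,72,0,0,0,73,0,0,0,73,0]';python3 -c "
from h import *
print(get_state()['ft_force']);to(.605,-.0275,.147)"
```

```text
time: 43.62
eef_pos: [0.6061, -0.028, 0.1495]
ee_rot: [[-0.96, 0.28, 0.0], [0.28, 0.96, -0.0], [-0.0, 0.0, -1.0]]
ft_force: [-0.9, 0.1, -1.3]
grip_width: 0.0638
[-0.93452454  0.09282478 -1.34369184]
from [ 0.6061 -0.028   0.1495] jaw 73.7 q6 6.6 -> rows [1.2 0.2 2.5] yaw 0.0 t 43.625 w 0.0638
```

```bash
python3 -m handwheel '[0,0,1,0,0,0,1.5,0,0,0,1.5,0]'; python3 -m handwheel '[0,0,1,0,0,0,1,0,0,0,1,0,0,0,1,0]' 100; python3 -m handwheel '[0,0,-15,0,0,0,-40,0,0,0,-70,0,70,0,-70,0,130,0,-70,0,190,0,-70,0,190,0,-70,0]'; python3 -c "
from h import *
np.set_printoptions(precision=4,suppress=True)
to(.46,.06,.18)
for n in('scene','top'):
  im,d,p=grab(n); c=cloud(p,d);cv2.imwrite('pics/%s12.png'%n,cv2.resize(im[90:320,140:450,::-1],(800,594),interpolation=cv2.INTER_CUBIC))
  np.savez(n+'12.npz',c=c)
  for lo,hi in((.186,.22),(.166,.177)):
    m=(np.hypot(c[...,0]-.604,c[...,1]+.03)<.04)&(c[...,2]>lo)&(c[...,2]<hi);q=c[m];print(n,len(q),np.percentile(q[:,2],[5,50,95,99]),q.min(0),q.max(0))
  print(ringfit(p,c,(.604,-.029),.196,.05))
"
```

```text
time: 44.0
eef_pos: [0.6064, -0.0281, 0.1486]
ee_rot: [[-0.96, 0.28, 0.001], [0.28, 0.96, -0.0], [-0.001, 0.0, -1.0]]
ft_force: [-1.7, 0.3, 3.7]
grip_width: 0.0637
time: 44.5
eef_pos: [0.606, -0.028, 0.1467]
ee_rot: [[-0.96, 0.28, -0.0], [0.28, 0.96, 0.0], [0.0, 0.0, -1.0]]
ft_force: [0.2, -0.9, -0.3]
grip_width: 0.0856
time: 45.38
eef_pos: [0.4186, 0.0264, 0.2171]
ee_rot: [[-0.96, 0.279, -0.003], [0.279, 0.96, 0.0], [0.003, -0.0, -1.0]]
ft_force: [1.6, -0.3, -0.1]
grip_width: 0.0854
from [0.4186 0.0264 0.2171] jaw 73.8 q6 9.7 -> rows [-30.6  43.8  37. ] yaw 0.0 t 45.375 w 0.0854
scene 206 [0.1867 0.1934 0.1979 0.1989] [ 0.5729 -0.0615  0.186 ] [0.6402 0.0002 0.1995]
scene 227 [0.167  0.1729 0.1764 0.1767] [ 0.5731 -0.0624  0.166 ] [0.6313 0.0018 0.177 ]
(array([ 0.605, -0.031]), np.float64(0.03270114111298878), 64)
top 166 [0.1871 0.1939 0.1971 0.1979] [ 0.5746 -0.059   0.1861] [0.6353 0.0029 0.1985]
top 226 [0.1666 0.1714 0.1754 0.1764] [ 0.5732 -0.0528  0.166 ] [0.6299 0.0056 0.1768]
(array([ 0.6046, -0.0279]), np.float64(0.030684534739913755), 74)
```

View pics/scene12.png

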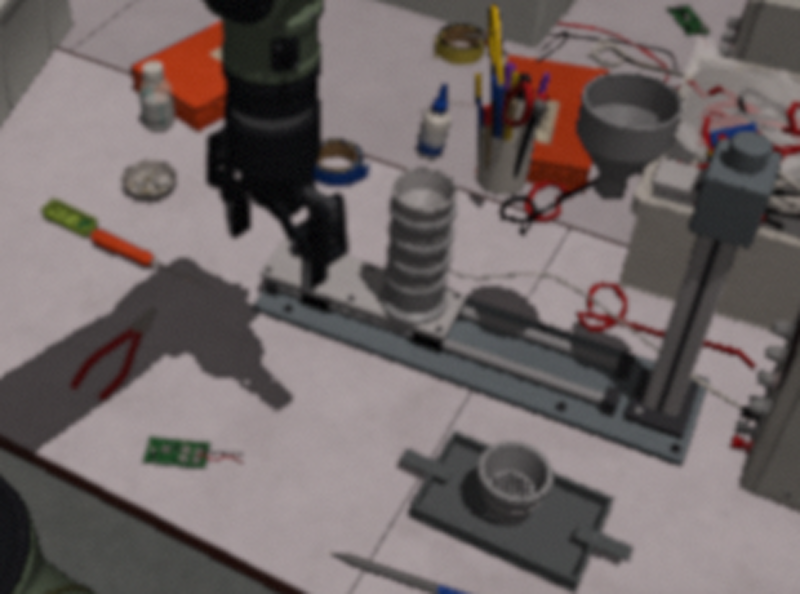

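View pics/top12.png

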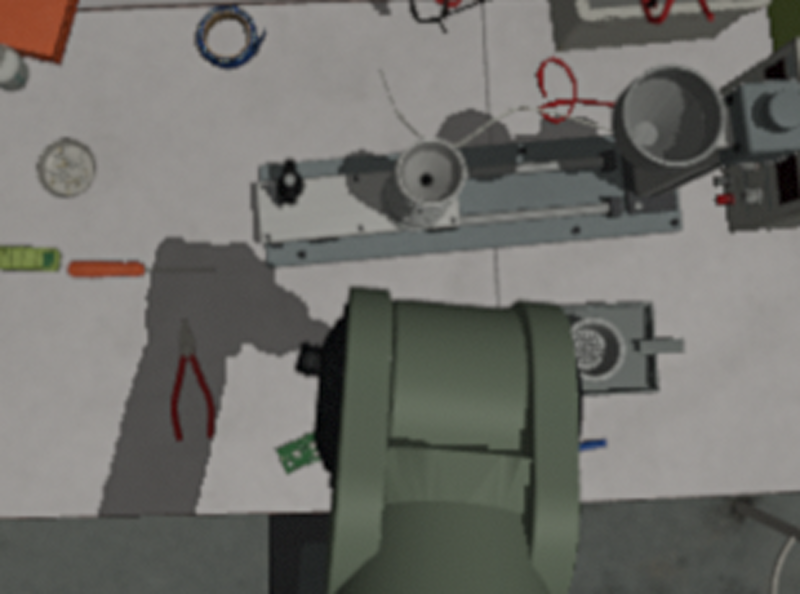

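```bash
python3 -m handwheel '[-20,30,0,-0.1,-50,65,0,-0.2,-85,100,0,-0.296,-120,125,0,-0.296,-150,131,0,-0.296,-167,131,0,-0.296,-167.5,131,20,-0.296,-167.5,131,50,-0.296,-167.5,131,50,-0.296]' 100; python3 -c "
from h import *
to(.6212,.104,.058,90.7)"
```

```text
time: 46.6
eef_pos: [0.6209, 0.1036, 0.1644]
ee_rot: [[-1.0, -0.012, -0.004], [-0.012, 1.0, -0.0], [0.004, -0.0, -1.0]]
ft_force: [-1.3, -0.5, -0.1]
grip_width: 0.0856
from [0.6209 0.1036 0.1644] jaw 90.7 q6 2.1 -> rows [ -0.7   0.4 106.4] yaw -0.001 t 46.6 w 0.0856
```

```bash
python3 -m handwheel '[0,0,30,0,0,0,65,0,0,0,90,0,0,0,104,0,0,0,108,0,0,0,108,0]'; python3 -m handwheel '[0,0,0,0,0,0,0,0,0,0,0,0,0,0,0,0,0,0,0,0,0,0,0,0,0,0,0,0]' 0; python3 -c "
from h import *
s=get_state();print(s['ft_force'],s['wrist_torque']);to(.6315,-.0655,.058,90.7)"
```

```text
time: 47.35
eef_pos: [0.622, 0.104, 0.0597]
ee_rot: [[-1.0, -0.012, 0.001], [-0.012, 1.0, 0.0], [-0.001, 0.0, -1.0]]
ft_force: [-0.4, -0.5, -0.4]
grip_width: 0.0854
time: 48.22
eef_pos: [0.6212, 0.1035, 0.0591]
ee_rot: [[-1.0, -0.012, 0.0], [-0.012, 1.0, -0.001], [-0.0, -0.001, -1.0]]
ft_force: [-2.3, -3.6, 5.9]
grip_width: 0.0119
[-2.30284233 -3.58288083  5.86142529] [-0.53686504  0.38466987 -0.40161262]
from [0.6212 0.1035 0.0591] jaw 90.7 q6 2.1 -> rows [  -8.4 -169.2    1.3] yaw -0.001 t 48.225 w 0.0119
```

```bash
python3 -m handwheel '[-0.1,-2,0,0,-0.3,-6,0,0,-0.7,-14,0,0,-1,-23,0,0,-1.5,-32,0,0,-2,-41,0,0,-2.4,-50,0,0,-2.8,-59,0,0,-3.3,-68,0,0,-3.7,-77,0,0,-4,-84,0,0,-4.2,-88,0,0]'; python3 -c "
from h import *
s=get_state();print(s['ft_force'],s['wrist_torque']);to(.6315,-.0655,.058,90.7)"
```

```text
time: 49.72
eef_pos: [0.6263, 0.0171, 0.0591]
ee_rot: [[-1.0, -0.012, 0.0], [-0.012, 1.0, 0.003], [-0.0, 0.003, -1.0]]
ft_force: [-1.4, 3.0, 7.4]
grip_width: 0.0118
[-1.41679634  3.02612717  7.43051283] [ 0.54755412  0.48858772 -0.38542045]
from [0.6263 0.0171 0.0591] jaw 90.7 q6 -6.0 -> rows [ -4.2 -82.7   0.9] yaw 0.0 t 49.725 w 0.0118
```

```bash
python3 -m handwheel '[-0.1,-4,0,0,-0.5,-12,0,0,-1,-21,0,0,-1.5,-30,0,0,-2,-39,0,0,-2.4,-48,0,0,-2.8,-57,0,0,-3.2,-65,0,0,-3.5,-72,0,0,-3.8,-77,0,0,-4,-80,0,0,-4,-80,0,0]'; python3 -c "
from h import *
s=get_state();print(s['ft_force'],s['wrist_torque']);to(.6315,-.0655,.058,90.7)"
```

```text
time: 51.22
eef_pos: [0.6311, -0.0632, 0.0591]
ee_rot: [[-1.0, -0.012, -0.0], [-0.012, 1.0, 0.002], [0.0, 0.002, -1.0]]
ft_force: [-3.6, 0.7, 6.3]
grip_width: 0.012
[-3.59805231  0.66767761  6.27405406] [ 0.1495127   0.52495814 -0.35526436]
from [ 0.6311 -0.0632  0.0591] jaw 90.7 q6 -13.1 -> rows [-0.4 -2.3  1.1] yaw 0.0 t 51.225 w 0.012
```

Push on gently to the home stop.

```bash
python3 -m handwheel '[0,-1,0,0,0,-2,0,0,-0.1,-3,0,0,-0.1,-4,0,0,-0.1,-4,0,0]'; python3 -c "
from h import *
s=get_state();print(s['ft_force'],s['wrist_torque']);to(.6315,-.0655,.058,90.7)"
```

```text
time: 51.85
eef_pos: [0.6313, -0.0663, 0.0591]
ee_rot: [[-1.0, -0.013, 0.0], [-0.013, 1.0, 0.003], [-0.0, 0.003, -1.0]]
ft_force: [-1.7, 3.0, 6.0]
grip_width: 0.012
[-1.71696128  3.02085052  6.0087257 ] [ 0.60724762  0.54046234 -0.45568547]
from [ 0.6313 -0.0663  0.0591] jaw 90.7 q6 -13.5 -> rows [-0.2  0.8  1.1] yaw 0.0 t 51.85 w 0.012
```

```bash
python3 -m handwheel '[0,-1,0,0,0,-2,0,0,0,-2,0,0]'; python3 -c "
from h import *
s=get_state();print(s['ft_force'],s['wrist_torque']);to(.6315,-.0655,.058,90.7)"
```

```text
time: 52.22
eef_pos: [0.6313, -0.0664, 0.0591]
ee_rot: [[-1.0, -0.014, 0.0], [-0.014, 1.0, 0.007], [-0.0, 0.007, -1.0]]
ft_force: [-1.9, 7.8, 7.0]
grip_width: 0.0117
[-1.87324502  7.7762117   7.03213286] [ 1.55308117  0.53167823 -0.47598415]
from [ 0.6313 -0.0664  0.0591] jaw 90.8 q6 -13.6 -> rows [-0.2  0.9  1.1] yaw 0.002 t 52.225 w 0.0117
```

```bash
python3 -m handwheel '[0,1,0,0.1,0,1,0,0.25,0,1,0,0.4,0,1,0,0.55,0,1,0,0.7,0,1,0,0.85,0,1,0,1.0,0,1,0,1.15,0,1,0,1.3,0,1,0,1.42,0,1,0,1.5,0,1,0,1.51]'; python3 -c "
from h import *
s=get_state();print(s['ft_force'],s['wrist_torque']);to(.6315,-.0655,.058,4)"
```

```text
time: 53.72
eef_pos: [0.6326, -0.0651, 0.0592]
ee_rot: [[-0.076, 0.997, 0.003], [0.997, 0.076, 0.007], [0.007, 0.003, -1.0]]
ft_force: [0.7, 8.5, 4.9]
grip_width: 0.0123
[0.73708588 8.45293597 4.8743689 ] [ 1.58861255 -0.17751395  0.05361846]
from [ 0.6326 -0.0651  0.0592] jaw 4.3 q6 72.9 -> rows [-0.3 -1.1  1.2] yaw 0.006 t 53.725 w 0.0123
```

```bash
python3 -m handwheel '[0,0,0,0,0,0,0,0,0,0,0,0,0,0,0,0]' 100; python3 -m handwheel '[0,0,-20,0,0,0,-60,0,0,0,-110,0,0,0,-150,0,30,-60,-150,0,60,-120,-150,0,90,-180,-150,0,120,-230,-150,0,120,-230,-150,0]'; python3 -c "
from h import *
np.set_printoptions(precision=4,suppress=True)
for n in('scene','top'):
  im,d,p=grab(n); c=cloud(p,d);cv2.imwrite('pics/%s13.png'%n,cv2.resize(im[90:320,140:450,::-1],(800,594),interpolation=cv2.INTER_CUBIC))
  m=(c[...,2]>.078)&(c[...,2]<.1)&(np.hypot(c[...,0]-.63,c[...,1]+.06)<.06)
  q=c[m]; w,v=np.linalg.eigh(np.cov(q[:,:2].T)); print(n,'knob',len(q),q.mean(0),v[:,1])
  m=(np.hypot(c[...,0]-.616,c[...,1]+.197)<.04)&(c[...,2]>.186)&(c[...,2]<.21);q=c[m];print('funnel',len(q),np.percentile(q[:,2],[5,50,99]),q.min(0),q.max(0))
  print('tray sieve',ringfit(p,c,(.437,-.209),.063,.045))
"
```

```text
time: 54.22
eef_pos: [0.6313, -0.0691, 0.0586]
ee_rot: [[-0.073, 0.997, -0.0], [0.997, 0.073, 0.0], [0.0, -0.0, -1.0]]
ft_force: [0.2, 0.0, 0.3]
grip_width: 0.0827
time: 55.35
eef_pos: [0.3891, 0.0353, 0.2085]
ee_rot: [[-0.075, 0.997, -0.003], [0.997, 0.075, 0.0], [0.001, -0.002, -1.0]]
ft_force: [0.5, -0.5, -0.0]
grip_width: 0.0852
scene knob 85 [ 0.6296 -0.0687  0.0843] [-0.0663  0.9978]
funnel 240 [0.1867 0.1938 0.1992] [ 0.5832 -0.2297  0.186 ] [ 0.6487 -0.1672  0.2007]
tray sieve (array([ 0.4374, -0.209 ]), np.float64(0.03308734388689178), 76)
top knob 85 [ 0.6305 -0.0653  0.0841] [-0.074   0.9973]
funnel 95 [0.1886 0.1942 0.1978] [ 0.5845 -0.2222  0.1863] [ 0.6455 -0.1655  0.1979]
tray sieve (array([ 0.4389, -0.2067]), np.float64(0.032789916595832656), 69)
```

View pics/scene13.png

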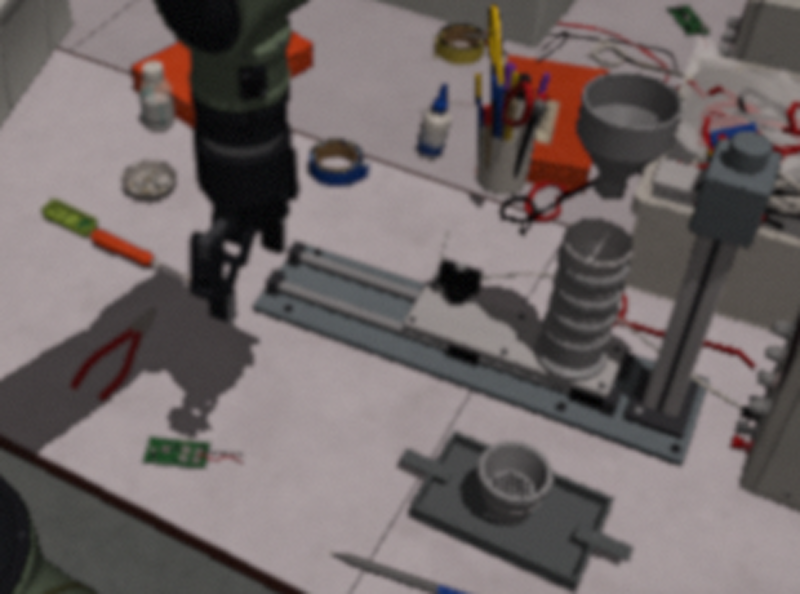

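View pics/top13.png

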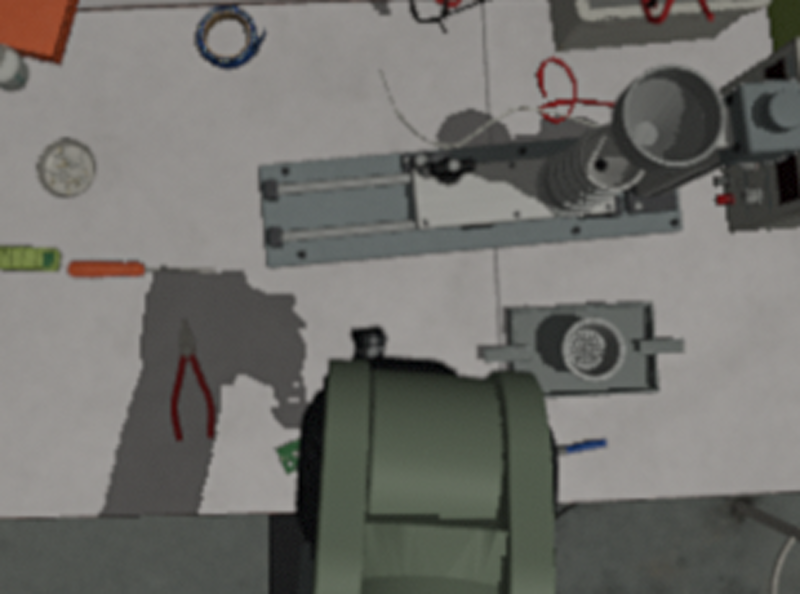

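Carriage and knob read within 0.5 mm of their starting position, the wing is in line with the rail, the tower is even, and the used sieve stands in the tray. Handing in.

```bash
python3 -m handwheel '[0,0,0,0,0,0,0,0]'; python3 -c "
from bench import workorder
print(workorder.hand_in())"
```

```text
time: 55.7
eef_pos: [0.3947, 0.0335, 0.2088]
ee_rot: [[-0.072, 0.997, 0.001], [0.997, 0.072, -0.0], [-0.0, 0.001, -1.0]]
ft_force: [0.9, -0.9, 0.8]
grip_width: 0.0854
the job is handed in; nothing more can be done
None
```

The sieve changeover is finished and handed in at 55.7 s of the 210 s allowed; the hand-in gave no verdict. Here is what I did:
- **Draw out:** I freed the knob and drew the carriage to its stop.
- **Exchange:** I parked the guard sieve, with the funnel in it, on the bench. The used sieve went into the wash tray, and both fresh sieves on the bench (only two were there) went into the catch pot.
- **Close up:** I put the guard sieve and funnel back on top, pushed the carriage home and locked the knob.

My last checks, all from the two cameras:
- **Tower:** The rebuilt tower stands upright and evenly nested. The funnel rim was measured at about 0.196–0.198 m against an expected 0.196 m.
- **Carriage and knob:** The knob is back within 0.5 mm of its starting place. Its wing is in line with the rail to about 1°.
- **Used sieve:** It stands about 2 mm from the tray centre; I judged it upright by eye.
- **Things on the bench:** In the last pictures the dish, driver and cutters look undisturbed. The half shell was partly hidden by the arm in the top view, but the scene view shows it in place. I did not measure any of these.

The two cameras disagreed by 3–4 mm along y. I followed the top camera, because its knob position agreed with where the gripper met the knob. I saw no loss of grip and nothing knocked aside.

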